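Sort appliance spares and clip the case shut

TASK

Sort the mixed appliance spares on the bench: put every round drive coupling in the clip case and every tap lever in the open steel pan. Once the couplings are in, set the lid squarely down on the case and snap its four clips shut over the lid's rim in opposite-corner order: the second clip must be the one diagonally across from the first, then the other two. Leave the cup, the jar and the screwdriver as they are.

Things in the scene. Friction and masses are not known exactly. Their poses are not given: they have to be found in the camera images.
- case: Fixed grey plastic case without its lid: open box 120 (its x) x 160 (its y) x 70 high, walls and floor 4 thick, inside 112 x 152. Origin: centre of its underside, z up. Two white clips on its near (-x) long wall, two on its far (+x) one. Stands to the robot's left or right, turned by up to 0.3 rad.
- lid: Loose white lid, 250 g: flange 126 (x) x 166 (y) x 6; under it a plug 107 x 147 (101 x 141 at the foot), 8 deep, that drops into the case's mouth. Origin: centre of the flange's underside; seated, 70 above the case's origin, axes along the case's (half a turn is the same). On top a bridge grip: bar 14 wide (x), 80 long (y), 26 to 42 above the origin. Lies plug down beyond the spares.
- pan: Fixed open steel pan 130 (its x) x 170 (its y) x 50 high, wall and floor 4 thick. Origin: centre of its underside. It stands on the other side from the case, turned by up to 0.3 rad.
- cup: Bystander: steel cup, radius 36, 80 high, on the far edge of the bench; origin: centre of its underside.
- screwdriver: Bystander: a screwdriver lying on the far edge of the bench; origin under its middle.
- jar: Bystander: small jar, radius 30, 90 high, on the far edge of the bench; origin: centre of its underside.
- coupling_1: Black plastic drive coupling, about 60 g: round flange of diameter 46, 9 thick, with a round hub of diameter 24 on it up to 26 above the underside. Origin: centre of its underside, z along the hub. Starts flange down on the bench between case and pan; may be absent.
- coupling_2: Black plastic drive coupling, about 60 g: round flange of diameter 46, 9 thick, with a round hub of diameter 24 on it up to 26 above the underside. Origin: centre of its underside, z along the hub. Starts flange down on the bench between case and pan; may be absent.
- coupling_3: Black plastic drive coupling, about 60 g: round flange of diameter 46, 9 thick, with a round hub of diameter 24 on it up to 26 above the underside. Origin: centre of its underside, z along the hub. Starts flange down on the bench between case and pan; may be absent.
- lever_1: Black plastic tap lever, about 40 g: flat bar 16 wide (y), 14 high, from x = -35 to x = +21, with a round boss of diameter 22, 16 high, at x = +24 (70 long in all). Origin: under the middle of its length, z up. Lies flat on the bench between case and pan; may be absent.
- lever_2: Black plastic tap lever, about 40 g: flat bar 16 wide (y), 14 high, from x = -35 to x = +21, with a round boss of diameter 22, 16 high, at x = +24 (70 long in all). Origin: under the middle of its length, z up. Lies flat on the bench between case and pan; may be absent.
- lever_3: Black plastic tap lever, about 40 g: flat bar 16 wide (y), 14 high, from x = -35 to x = +21, with a round boss of diameter 22, 16 high, at x = +24 (70 long in all). Origin: under the middle of its length, z up. Lies flat on the bench between case and pan; may be absent.
- clip_near_left (a joint): Angle of the near left clip. Hinge line along case y at case x = -69, 56 above the underside; clip centred on y = +50. 0 = shut, tongue on the seated lid's rim; 1.25 = fully open, swung outwards. Over-centre spring: rests open or shut, flips at 0.6; 5 to 10 N inwards on the raised tongue near its end carries it over, then it snaps shut by itself.
- clip_near_left_tip (a point): Tongue end of the near left clip, mid width, upper face; shut: 80 above the case's underside, 39 from its middle plane. The clip is an L, 4 thick, 30 wide: leg 24 up from the hinge, then the tongue 30 inwards (as shut). Open: the tongue stands up to 36 above the hinge, clear of the lid's way, and the clip reaches 25 out from the hinge.
- clip_far_right (a joint): Angle of the far right clip. Hinge line along case y at case x = +69, 56 above the underside; clip centred on y = -50. 0 = shut, tongue on the seated lid's rim; 1.25 = fully open, swung outwards. Over-centre spring: rests open or shut, flips at 0.6; 5 to 10 N inwards on the raised tongue near its end carries it over, then it snaps shut by itself.
- clip_far_right_tip (a point): Tongue end of the far right clip, mid width, upper face; shut: 80 above the case's underside, 39 from its middle plane. The clip is an L, 4 thick, 30 wide: leg 24 up from the hinge, then the tongue 30 inwards (as shut). Open: the tongue stands up to 36 above the hinge, clear of the lid's way, and the clip reaches 25 out from the hinge.
- clip_near_right (a joint): Angle of the near right clip. Hinge line along case y at case x = -69, 56 above the underside; clip centred on y = -50. 0 = shut, tongue on the seated lid's rim; 1.25 = fully open, swung outwards. Over-centre spring: rests open or shut, flips at 0.6; 5 to 10 N inwards on the raised tongue near its end carries it over, then it snaps shut by itself.
- clip_near_right_tip (a point): Tongue end of the near right clip, mid width, upper face; shut: 80 above the case's underside, 39 from its middle plane. The clip is an L, 4 thick, 30 wide: leg 24 up from the hinge, then the tongue 30 inwards (as shut). Open: the tongue stands up to 36 above the hinge, clear of the lid's way, and the clip reaches 25 out from the hinge.
- clip_far_left (a joint): Angle of the far left clip. Hinge line along case y at case x = +69, 56 above the underside; clip centred on y = +50. 0 = shut, tongue on the seated lid's rim; 1.25 = fully open, swung outwards. Over-centre spring: rests open or shut, flips at 0.6; 5 to 10 N inwards on the raised tongue near its end carries it over, then it snaps shut by itself.
- clip_far_left_tip (a point): Tongue end of the far left clip, mid width, upper face; shut: 80 above the case's underside, 39 from its middle plane. The clip is an L, 4 thick, 30 wide: leg 24 up from the hinge, then the tongue 30 inwards (as shut). Open: the tongue stands up to 36 above the hinge, clear of the lid's way, and the clip reaches 25 out from the hinge.
Things that resemble listed ones, but are neither listed nor needed, are in the scene too. What is shaped like the lever_1 but orange or pink is not meant.

How it is judged:
On the way, in this order (a step that is already met when the one before it is completed fails the run):
1. every coupling is in the case, the lid not yet on (x of coupling_1 in the frame of case between -0.056 and 0.056 m and y of coupling_1 in the frame of case between -0.076 and 0.076 m and z of coupling_1 in the frame of case between 0 and 0.06 m and x of coupling_2 in the frame of case between -0.056 and 0.056 m and y of coupling_2 in the frame of case between -0.076 and 0.076 m and z of coupling_2 in the frame of case between 0 and 0.06 m and x of coupling_3 in the frame of case between -0.056 and 0.056 m and y of coupling_3 in the frame of case between -0.076 and 0.076 m and z of coupling_3 in the frame of case between 0 and 0.06 m and not (z of lid in the frame of case between 0.066 and 0.073 m and x of lid in the frame of case between -0.006 and 0.006 m and y of lid in the frame of case between -0.006 and 0.006 m and angle between lid's own z axis and vertical below 0.05 rad)), for 0.2 s.
2. the lid is seated squarely on the case (z of lid in the frame of case between 0.066 and 0.073 m and x of lid in the frame of case between -0.006 and 0.006 m and y of lid in the frame of case between -0.006 and 0.006 m and angle between lid's own z axis and vertical below 0.05 rad), for 0.2 s.
3. two clips at opposite corners are shut while the other two are still up (((value of joint each of clip_near_left, clip_far_right below 0.12 rad and value of joint each of clip_near_right, clip_far_left above 0.6 rad) or (value of joint each of clip_near_right, clip_far_left below 0.12 rad and value of joint each of clip_near_left, clip_far_right above 0.6 rad))), for 0.2 s.
At the end, for the whole second after the job is handed in: Every coupling present lies in the case and every lever present in the pan; the lid is seated on the case (within 6 mm sideways, 4 mm in height, 0.05 rad of level); all four clips are shut (below 0.12 rad); the lid is at rest (all of step 2 and x of coupling_1 in the frame of case between -0.056 and 0.056 m and y of coupling_1 in the frame of case between -0.076 and 0.076 m and z of coupling_1 in the frame of case between 0 and 0.06 m and x of coupling_2 in the frame of case between -0.056 and 0.056 m and y of coupling_2 in the frame of case between -0.076 and 0.076 m and z of coupling_2 in the frame of case between 0 and 0.06 m and x of coupling_3 in the frame of case between -0.056 and 0.056 m and y of coupling_3 in the frame of case between -0.076 and 0.076 m and z of coupling_3 in the frame of case between 0 and 0.06 m and x of lever_1 in the frame of pan between -0.061 and 0.061 m and y of lever_1 in the frame of pan between -0.081 and 0.081 m and z of lever_1 in the frame of pan between 0 and 0.045 m and x of lever_2 in the frame of pan between -0.061 and 0.061 m and y of lever_2 in the frame of pan between -0.081 and 0.081 m and z of lever_2 in the frame of pan between 0 and 0.045 m and x of lever_3 in the frame of pan between -0.061 and 0.061 m and y of lever_3 in the frame of pan between -0.081 and 0.081 m and z of lever_3 in the frame of pan between 0 and 0.045 m and value of joint each of clip_near_left, clip_far_right, clip_near_right, clip_far_left below 0.12 rad and linear speed of lid below 0.03 m/s); the robot touches nothing.
It fails at once if the cup is moved by more than 30 mm (distance of cup from where it was at the start of the episode above 0.03 m).
It fails at once if the screwdriver is moved by more than 30 mm (distance of screwdriver from where it was at the start of the episode above 0.03 m).
It fails at once if the jar is moved by more than 30 mm (distance of jar from where it was at the start of the episode above 0.03 m).
Of coupling_1, coupling_2, coupling_3 only 2 to 3 are there at a start; the rules pass over those that are not, and their reading is None.
Of lever_1, lever_2, lever_3 only 2 to 3 are there at a start; the rules pass over those that are not, and their reading is None.
At some moment in a run one of coupling_1, coupling_2, coupling_3, lever_1, lever_2, lever_3 may be knocked a few centimetres aside while the robot is not near it.
Once in a run the grip may slacken for a moment while it holds something.
It also fails if it takes over 208 s, if anything falls off the work surface, if the arm or the gripper's body presses on something with over 40 N, if the wrist force passes 120 N, or if a joint passes its speed limit or range.

ROBOT

A 7-joint arm with a two-finger parallel gripper is mounted at the origin on the work surface. World frame = base frame: x ahead of the robot, y to its left, z up, the work surface at z = 0. Lengths are in m, angles in rad, forces in N, time in s.
With the tool pointing down it reaches from about 0.4 to 0.85 m from the base axis. Payload 10.4 kg.
Tool frame: the origin (TCP) lies midway between the tips of the shut fingers; the grasp point (between the pads) lies 19 mm behind it; y points along the fingers, x is the direction in which the jaws open and shut, and the axes are right-handed (so a half turn about y gives the same grasp; the last joint's range is limited). The gripper opens to 87 mm and grips with 3 to 60 N. Pads are 19 mm wide; open, the fingers measure 117 mm over their backs; the gripper's body (75 mm by 190 mm) begins 51 mm behind the grasp point.
Start: joints at [1.1, 0.332, -0.065, 1.46, 0.022, 1.35, -0.088], TCP at [0.271, -0.563, 0.2] pointing down, gripper open.
Joint ranges: [-2.6, 2.6], [-0.5, 2.12], [-1.47, 1.34], [0.16, 2.42], [-1.27, 4.41], [0.06, 2.06], [-2.6, 2.6]. Speed limits (rad/s): [2.22, 2.22, 2.79, 2.79, 3.14, 3.14, 3.14].

INTERFACE

Orientations are given as a unit quaternion [x, y, z, w].
In Python, from bench import r gives the robot as it stands. The module is installed in compiled form; this text tells all that it offers.
- The arm moves only by the tool arm_command, never from a script. Its argument "deltas" is one flat list of numbers, 6 for each row, row after row: the shift along the tool's x, y, z in m, then the turn, a rotation vector about the tool's x, y, z in degrees. In form: [tx, ty, tz, ax, ay, az, tx, ty, tz, ax, ay, az, ...]. A call has 1 to 8 rows; each row is the pose to reach, as a shift and turn from the pose commanded when the call began, along the tool's axes at that moment; what a row does not reach only later rows make up. A row lasts 1/8 s, in which the tool goes at most 62.5 mm and 10.7 degrees, less where a joint would pass 70% of its speed; a pose out of reach is approached as far as the arm can. A call with a gripper value outside its range is refused whole. "hand" is the opening, from 0 (shut) to 1 (fully open), set as the call begins (left out, the last holds). The fingers move at their own pace and stop on an object; "grip_force" is the grip in N (left out, the last holds). Time passes only in rows, so rows that repeat a pose let the fingers close. It gives the time, the measured TCP pose, the force and the opening at its end, in the units of the state.
- r.read_state(): the state, without advancing time (a new reading comes with each control period).
- r.camera(name): name is "scene" or "top"; returns a dict with "image" (384x512x3 uint8, red, green, blue), "intrinsics" (3x3 intrinsics, pixels), "world_from_camera" (4x4, takes a point from camera to world coordinates). Camera axes: x right, y down, z forward; pixel columns grow to the right and rows downward; lengths in m; the calibration is good to about 2 mm. A picture is of the moment at which its call begins. There is no depth.
- r.close_job(): hands the job in, once; it reports no verdict.
Trained networks look in a picture, given as the dict that the camera call returned (one of the last four; its "shot" number tells which), for a name from the list of things; names that differ only in an ending like _2 or _b are one class to them, and where a whole thing is asked for, a point or a joint stands for the part that bears it (a point fixed in the world has none). Each returns a list of dicts, best first, with "conf" (0 to 1); they miss things now and then, are a little off and sometimes report something else, mostly with a low value. They report only what shows in the picture. A call takes as long as a camera call. They do not tell look-alikes from the thing itself.
- r.boxes_of(picture, query): "centre" ([row, column] in pixels, amid what is visible of it).
- r.regions_of(picture, query): "region" (384x512 bool, what is visible of it) and "centre" ([row, column] in pixels, amid what is visible of it).
The state is a dict: "time": time; "joint_positions": joint angles; "joint_vel": joint speeds; "joint_torque": joint torques, N m; "ee_pos": TCP position; "eef_rot": TCP orientation; "ft_force": force on the tool from outside, world axes, zero at the start; "torque": the same for the moment, N m; "width": finger opening in m.
Only numpy, scipy, OpenCV 4.12 (cv2) and the standard library are available. Lean on these libraries where they do the work, as an engineer would, in place of code of your own. Each camera call takes 0.05 s, during which the arm holds its last target.

## Working session

There is one attempt and no reset: what is moved stays moved. The work goes in short steps, Python scripts to look and compute and a tool call to move; the robot and the scene stay as the last step left them, time stands still between calls to the robot, and variables do not carry over. Pictures are saved under pics/ and viewed, and the job is handed in when it is done.

Besides the shell and the picture viewer there is one more tool, called after "Request:" as name(argument=value, ...) on one line, values as JSON. arm_command: Moves the arm, as the interface text tells. Its arguments: {"type":"object","properties":{"deltas":{"type":"array","items":{"type":"number"}},"hand":{"type":"number"},"grip_force":{"type":"number"}},"required":["deltas"]}

```bash
mkdir -p pics; ls
cat > h.py <<'E'
import numpy as np, cv2
from bench import r
from scipy.spatial.transform import Rotation as R
def save(img,name,crop=None,scale=1):
    im=img[:,:,::-1].copy()
    if crop: a,b,c,d=crop; im=im[a:b,c:d]
    if scale!=1: im=cv2.resize(im,None,fx=scale,fy=scale,interpolation=cv2.INTER_CUBIC)
    cv2.imwrite('pics/'+name+'.png',im)
def ray(p,row,col):
    K=p['intrinsics'];T=p['world_from_camera']
    d=T[:3,:3]@np.linalg.solve(K,[col,row,1.]); return T[:3,3],d
def atz(p,row,col,z):
    o,d=ray(p,row,col); t=(z-o[2])/d[2]; return o+t*d
def proj(p,X):
    K=p['intrinsics'];T=p['world_from_camera']
    c=T[:3,:3].T@(np.asarray(X,float)-T[:3,3]); u=K@c; return u[1]/u[2],u[0]/u[2]
def tri(p1,rc1,p2,rc2):
    o1,d1=ray(p1,*rc1);o2,d2=ray(p2,*rc2)
    d1/=np.linalg.norm(d1);d2/=np.linalg.norm(d2)
    s=np.linalg.lstsq(np.c_[d1,-d2],o2-o1,rcond=None)[0]
    a=o1+s[0]*d1;b=o2+s[1]*d2
    return (a+b)/2,np.linalg.norm(a-b)
E
python3 - <<'E'
from h import *
s=r.read_state()
for k,v in s.items(): print(k,np.round(v,4))
for n in ['scene','top']:
    p=r.camera(n); save(p['image'],n+'0',scale=1.56); print(n,p['intrinsics'].round(1).tolist(),p['world_from_camera'].round(3).tolist(),p.get('shot'))
E
```

```text
pics
time 0.0
joint_positions [ 1.1004  0.3329 -0.0647  1.4609  0.0216  1.3499 -0.0885]
joint_vel [-0.0017 -0.0001  0.0014 -0.0011  0.0009  0.0022  0.0009]
joint_torque [-4.00000e-04 -6.23257e+01  2.46000e-02 -3.89892e+01 -6.13000e-02
  3.99000e-02  2.00000e-04]
ee_pos [ 0.2704 -0.563   0.1992]
eef_rot [-0.5983  0.377  -0.3761  0.5988]
ft_force [-1.1328 -0.4624 -0.3032]
torque [0.0098 0.0159 0.0187]
width 0.0871
scene [[360.9, 0.0, 254.9], [0.0, 360.9, 190.8], [0.0, 0.0, 1.0]] [[-0.787, 0.49, -0.374, 0.865], [0.616, 0.609, -0.499, 0.405], [-0.016, -0.624, -0.781, 0.751], [0.0, 0.0, 0.0, 1.0]] 1
top [[496.0, 0.0, 260.7], [0.0, 496.0, 199.1], [0.0, 0.0, 1.0]] [[0.02, -0.982, 0.189, 0.338], [-1.0, -0.019, 0.002, -0.003], [0.001, -0.189, -0.982, 1.192], [0.0, 0.0, 0.0, 1.0]] 2
```

View pics/scene0.png

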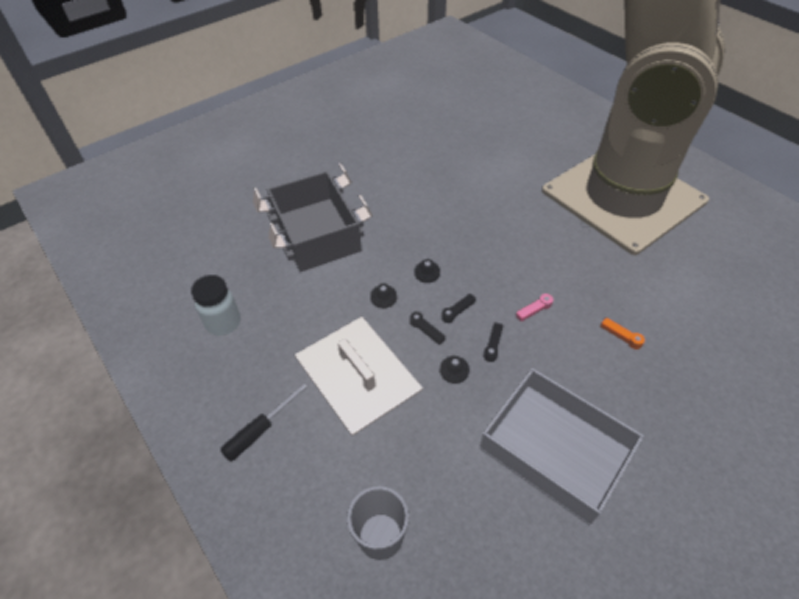

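View pics/top0.png

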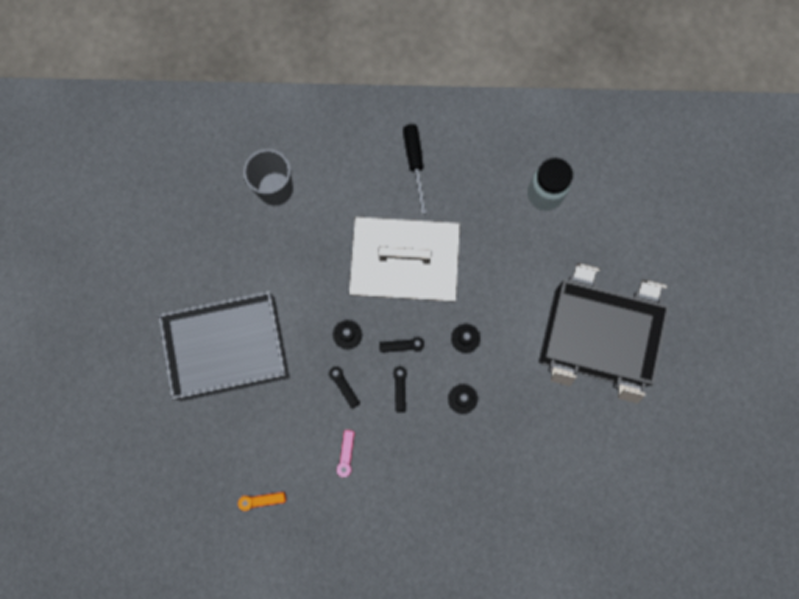

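Top view (display pixels x,y). Candidates: couplings, all black and round, at (347,334), (466,338) and (463,399). Levers, black, at (401,346), (344,387) and (400,389). Look-alikes: the pink lever at (346,453) and the orange one at (262,501). The screwdriver's black handle at (413,147) and the jar's black cap at (554,176) could also be mistaken for spares. The case is at (603,333) with its clips up, the pan at (224,346), and the lid at (405,259).

```bash
cat > fit.py <<'E'
from h import *
from scipy.optimize import minimize
def cyl(x,y,rad,z0,z1,n=24):
    a=np.linspace(0,2*np.pi,n,endpoint=False); c=np.c_[x+rad*np.cos(a),y+rad*np.sin(a)]
    return np.r_[np.c_[c,np.full(n,z0)],np.c_[c,np.full(n,z1)]]
def box(x0,x1,y0,y1,z0,z1): return np.array([[x,y,z] for x in(x0,x1) for y in(y0,y1) for z in(z0,z1)])
M={'coupling':[cyl(0,0,.023,0,.009),cyl(0,0,.012,0,.026)],
 'lever':[box(-.035,.021,-.008,.008,0,.014),cyl(.024,0,.011,0,.016)],
 'lid':[box(-.063,.063,-.083,.083,0,.006),box(-.007,.007,-.04,.04,.026,.042)],
 'case':[box(-.06,.06,-.08,.08,0,.07)],'pan':[box(-.065,.065,-.085,.085,0,.05)]}
S=8
def render(p,model,q):
    m=np.zeros((384*2,512*2),np.uint8)
    Rz=R.from_euler('z',q[3]).as_matrix()
    for part in M[model]:
        X=part@Rz.T+q[:3]
        K=p['intrinsics'];T=p['world_from_camera']
        c=(X-T[:3,3])@T[:3,:3]; u=c@K.T; u=u[:,:2]/u[:,2:]
        h=cv2.convexHull(((u+.5)*2*16-8).astype(np.float32)).round().astype(np.int32)
        cv2.fillConvexPoly(m,h,255,cv2.LINE_AA,4)
    return cv2.resize(m,(512,384),interpolation=cv2.INTER_AREA)/255.
def fit(model,obs,q0,free=(1,1,1,1)):
    free=np.array(free,bool); q0=np.array(q0,float)
    def cost(v):
        q=q0.copy(); q[free]+=v*np.array([.01,.01,.01,.2])[free]
        s=0
        for p,m in obs:
            a=render(p,model,q); s+=1-np.minimum(a,m).sum()/np.maximum(a,m).sum()
        return s/len(obs)
    n=free.sum(); sim=np.r_[[np.zeros(n)],np.eye(n)*.6]
    o=minimize(cost,np.zeros(n),method='Nelder-Mead',options=dict(initial_simplex=sim,xatol=.01,fatol=1e-4,maxiter=300))
    q=q0.copy(); q[free]+=o.x*np.array([.01,.01,.01,.2])[free]; return q,o.fun
E
python3 - <<'E'
from h import *
import pickle
pt=r.camera('top');ps=r.camera('scene')
D={'top':pt,'scene':ps}
for q in ['coupling_1','lever_1','lid','case','pan','cup','jar','screwdriver','clip_near_left_tip']:
    for n,p in (('top',pt),('scene',ps)):
        g=r.regions_of(p,q); D[n,q]=g
        print(q,n,[(round(x['conf'],2),np.round(x['centre']).astype(int).tolist(),int(x['region'].sum())) for x in g])
pickle.dump(D,open('d0.pkl','wb'))
E
```

```text
coupling_1 top [(0.68, [256, 298], 283), (0.59, [219, 300], 283), (0.49, [216, 223], 271)]
coupling_1 scene [(0.78, [237, 293], 263), (0.7, [190, 243], 233), (0.48, [173, 273], 194)]
lever_1 top [(0.75, [220, 258], 238), (0.71, [290, 220], 272), (0.61, [324, 166], 213), (0.47, [249, 254], 212)]
lever_1 scene [(0.82, [216, 400], 253), (0.6, [219, 317], 183), (0.6, [212, 273], 195), (0.48, [196, 296], 179), (0.3, [334, 243], 1448)]
lid top [(0.95, [167, 257], 3386)]
lid scene [(0.59, [241, 230], 3250), (0.28, [237, 292], 279)]
case top [(0.96, [219, 385], 4819)]
case scene [(0.83, [140, 199], 3070), (0.63, [333, 243], 1416)]
pan top [(0.92, [224, 145], 4461)]
pan scene [(0.96, [284, 360], 5659)]
cup top [(0.95, [114, 172], 883), (0.67, [241, 361], 180)]
cup scene [(0.66, [335, 246], 1372)]
jar top [(0.85, [117, 354], 771), (0.22, [214, 221], 235)]
jar scene [(0.86, [193, 134], 910)]
screwdriver top [(0.79, [97, 264], 342), (0.63, [117, 352], 717), (0.34, [243, 361], 155)]
screwdriver scene [(0.93, [275, 156], 497), (0.44, [283, 359], 5649), (0.16, [113, 219], 97)]
clip_near_left_tip top [(0.61, [241, 361], 144)]
clip_near_left_tip scene []
```

```bash
cat > meas.py <<'E'
from fit import *
def soft(p,rc,dark=True,win=28,bg=None):
    g=p['image'].max(2).astype(float)
    b=np.median(g[200:260,200:330]) if bg is None else bg
    r0,c0=map(int,rc); m=np.zeros(g.shape)
    lo=20.
    a=np.clip((b-g)/(b-lo),0,1)
    bw=(a>.35).astype(np.uint8)
    n,l,st,ce=cv2.connectedComponentsWithStats(bw)
    best=min(range(1,n),key=lambda i:np.hypot(ce[i][1]-r0,ce[i][0]-c0) if st[i][4]>60 else 1e9)
    k=(l==best).astype(np.uint8)
    return k.astype(float),ce[best][::-1],st[best][4]
E
python3 - <<'E'
from meas import *
import pickle
D=pickle.load(open('d0.pkl','rb'));pt,ps=D['top'],D['scene']
g=pt['image'].max(2); print('bg',np.median(g[200:260,200:330]))
seeds=[('coupling',(216,223)),('coupling',(219,300)),('coupling',(256,298)),('lever',(220,258)),('lever',(248,220)),('lever',(249,255))]
for k,rc in seeds:
    m,c,a=soft(pt,rc)
    X=atz(pt,*c,.007)
    rs=proj(ps,X); m2,c2,a2=soft(ps,rs)
    t,gap=tri(pt,c,ps,c2)
    res=[]
    best=None
    for y0 in ([0] if k=='coupling' else np.arange(-3,3,.785)):
        q,f=fit(k,[(pt,m),(ps,m2)],[X[0],X[1],0,y0],(1,1,1,k=='lever'))
        if best is None or f<best[1]: best=(q,f)
    q,f=best
    print(k,c.round(),a,c2.round(),a2,'tri',t.round(3),round(gap,4),'fit',q.round(4),round(f,3))
E
```

```text
bg 109.0
coupling [214. 222.] 272 [237. 291.] 255 tri [0.527 0.092 0.003] 0.0012 fit [ 0.5267  0.0922 -0.0009  0.    ] 0.148
coupling [217. 298.] 272 [190. 246.] 198 tri [ 0.524 -0.091  0.003] 0.0012 fit [ 0.5246 -0.0916 -0.001   0.    ] 0.158
coupling [255. 296.] 285 [174. 274.] 183 tri [ 0.431 -0.088  0.003] 0.001 fit [ 0.4309 -0.088  -0.0015  0.    ] 0.151
lever [221. 257.] 211 [210. 273.] 190 tri [0.511 0.008 0.006] 0.001 fit [ 5.1080e-01  7.0000e-03 -1.4000e-03 -1.4743e+00] 0.201
lever [248. 221.] 201 [219. 316.] 166 tri [0.445 0.094 0.003] 0.0009 fit [ 0.4451  0.0939 -0.0035  0.5852] 0.2
lever [250. 256.] 209 [197. 293.] 176 tri [0.443 0.008 0.005] 0.0004 fit [ 0.4434  0.0083 -0.0022  0.0451] 0.19
```

Run:
```python
from meas import *
import pickle
D=pickle.load(open('d0.pkl','rb'));pt,ps=D['top'],D['scene']
for k in ['lid','pan','case']:
    m=D['top',k][0]['region'].astype(float);m2=D['scene',k][0]['region'].astype(float)
    X=atz(pt,*D['top',k][0]['centre'],.03)
    best=None
    for y0 in (-.3,0,.3):
        q,f=fit(k,[(pt,m),(ps,m2)],[X[0],X[1],.0,y0])
        if best is None or f<best[1]: best=(q,f)
    print(k,best[0].round(4),round(best[1],3))
save(pt['image'],'topcase',(160,270,330,440),6)
save(ps['image'],'scenecase',(90,190,150,250),6)
save(pt['image'],'topmid',(130,280,190,320),5)
```

```text
lid [ 0.6478  0.0049  0.0058 -0.0424] 0.034
pan [ 0.501   0.2759 -0.001   0.2332] 0.026
case [ 5.293e-01 -2.963e-01  2.000e-04 -2.104e-01] 0.16
```

View pics/topcase.png

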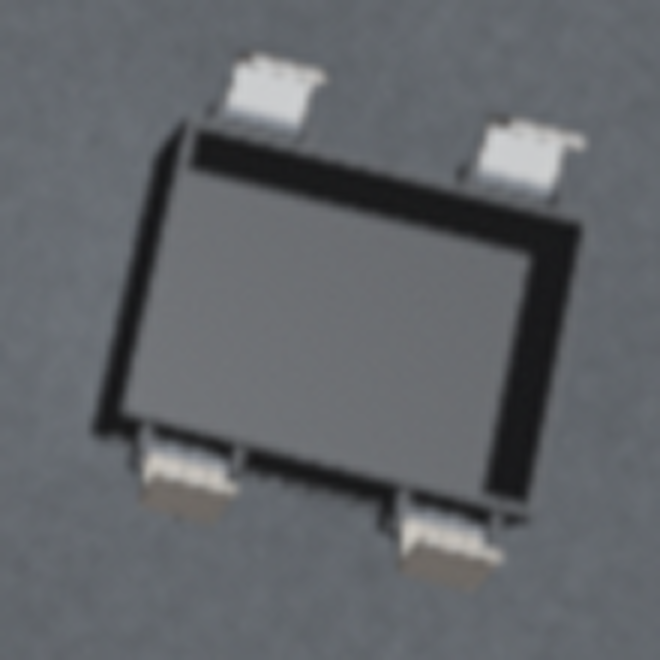

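View pics/scenecase.png

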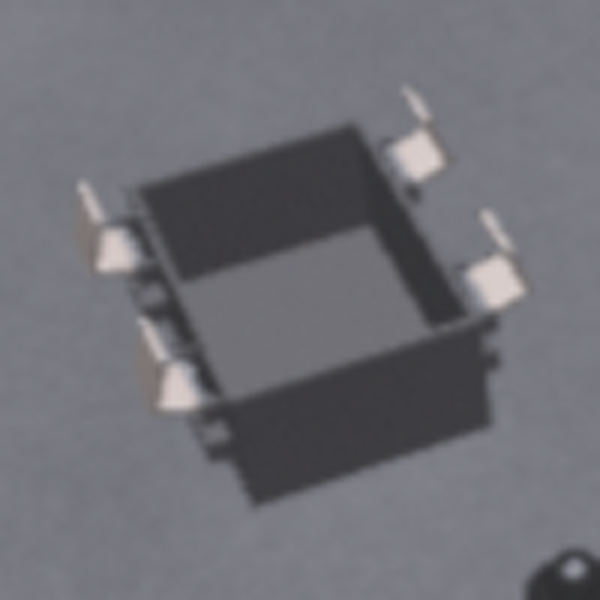

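View pics/topmid.png

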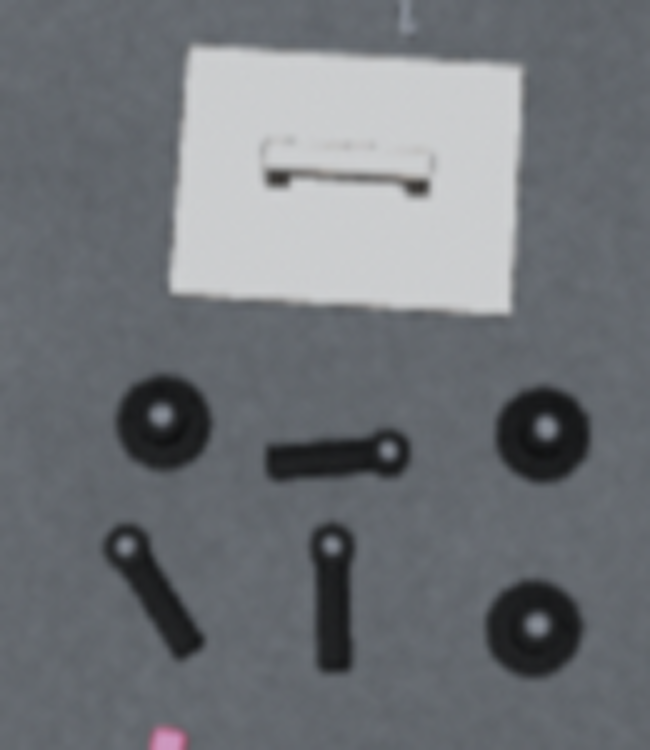

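The crop shows three hubbed couplings and three black levers, matching the description. The case is upright and empty, with its four clips open. Next I refine the case pose from its corners.

Run:
```python
from meas import *
import pickle
from scipy.optimize import least_squares
D=pickle.load(open('d0.pkl','rb'));pt,ps=D['top'],D['scene']
obs=[(pt,(190,122),(1,1,1)),(pt,(580,225),(1,-1,1)),(pt,(525,518),(-1,-1,1)),(pt,(97,435),(-1,1,0)),
(ps,(222,402),(1,1,1)),(ps,(492,318),(-1,1,1)),(ps,(355,125),(-1,-1,1)),(ps,(138,188),(1,-1,1)),(ps,(255,505),(1,1,0)),(ps,(490,425),(-1,1,0))]
def res(q,full=False):
    o=[]
    c,s=np.cos(q[3]),np.sin(q[3])
    for p,(x,y),(a,b,h) in obs:
        r0,c0=(160,330) if p is pt else (90,150)
        u=np.array([r0+(y+.5)/6-.5,c0+(x+.5)/6-.5])
        l=np.array([.06*a,.08*b])
        X=[q[0]+c*l[0]-s*l[1],q[1]+s*l[0]+c*l[1],q[2]+.07*h]
        o+=list(np.array(proj(p,X))-u)
    return np.array(o)
r_=least_squares(res,[.525,-.296,0,-.21],loss='soft_l1')
print(r_.x.round(4)); print(res(r_.x).reshape(-1,2).round(1).tolist())
```

```text
[ 0.5278 -0.296  -0.0027 -0.2375]
[[-0.5, -0.5], [-0.5, 2.1], [0.9, 1.1], [0.7, -1.5], [0.3, 1.2], [0.6, -1.6], [-1.3, 1.1], [-0.3, -1.9], [0.7, -0.3], [0.5, 0.5]]
```

```bash
cat > wire.py <<'E'
from h import *
def wire(p,q,crop,name,scale=6,segs=None):
    a,b,c,d=crop; im=cv2.resize(p['image'][a:b,c:d,::-1].copy(),None,fx=scale,fy=scale,interpolation=cv2.INTER_CUBIC)
    Rz=R.from_euler('z',q[3]).as_matrix()
    def pt(X):
        rr,cc=proj(p,Rz@np.array(X)+q[:3]); return (int(((cc-c)+.5)*scale),int(((rr-a)+.5)*scale))
    for P,Q,col in segs: cv2.line(im,pt(P),pt(Q),col,1,cv2.LINE_AA)
    cv2.imwrite('pics/'+name+'.png',im)
def rect(hx,hy,z,col):
    c=[(hx,hy,z),(-hx,hy,z),(-hx,-hy,z),(hx,-hy,z)]; return [(c[i],c[(i+1)%4],col) for i in range(4)]
def clips():
    s=[]
    for sx in(1,-1):
        for sy in (1,-1):
            th=1.25
            # leg 24 up then tongue 30 inward, rotated outwards by th
            hx,hz=.069,.056
            def f(o,u): # o outward, u up
                return (sx*(hx+o*np.cos(th)+u*np.sin(th)),hz+u*np.cos(th)-o*np.sin(th))
            A=f(0,0);B=f(0,.024);C=f(-.03,.024)
            for y in (sy*.05-.015,sy*.05+.015):
                for P,Q in((A,B),(B,C)): s.append(((P[0],y,P[1]),(Q[0],y,Q[1]),(0,255,255)))
            s.append(((C[0],sy*.05-.015,C[1]),(C[0],sy*.05+.015,C[1]),(0,0,255)))
    return s
CASE=rect(.06,.08,.07,(0,255,0))+rect(.056,.076,.07,(255,255,0))+rect(.056,.076,.004,(255,0,255))+rect(.06,.08,0,(0,200,0))+clips()
E
python3 - <<'E'
from wire import *
import pickle
D=pickle.load(open('d0.pkl','rb'));pt,ps=D['top'],D['scene']
q=[.5278,-.296,0,-.2375]
wire(pt,q,(160,270,330,440),'w1',6,CASE); wire(ps,q,(90,190,150,250),'w2',6,CASE)
a=cv2.imread('pics/w1.png');b=cv2.imread('pics/w2.png')
E
```

```text
(no output)
```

View pics/w1.png

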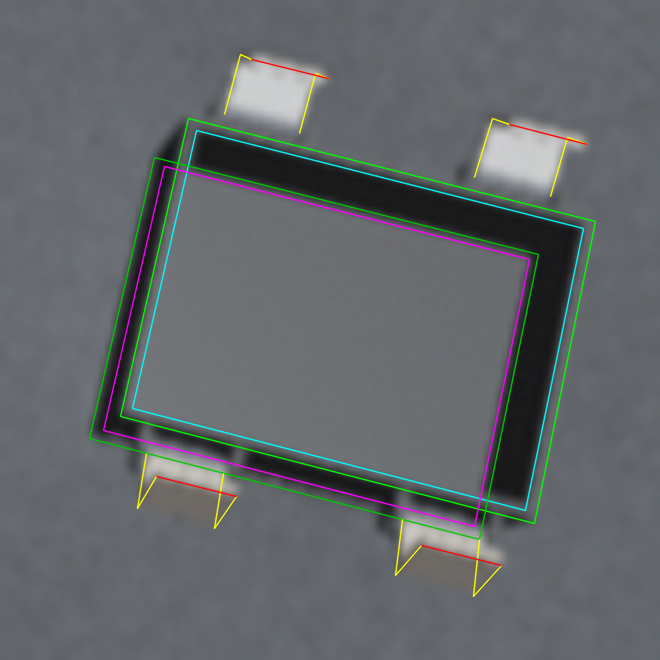

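View pics/w2.png

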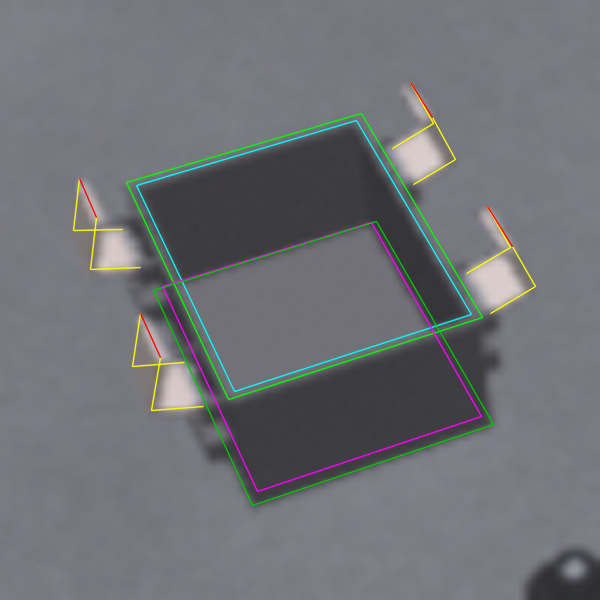

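```bash
cat > go.py <<'E'
import sys
from h import *
def go(x,y,z,yaw=None,verbose=True):
    """delta in tool axes to TCP target, tool down, jaw (tool x) at world angle yaw (mod pi)"""
    s=r.read_state(); R0=R.from_quat(s['eef_rot']); P=np.array(s['ee_pos'])
    A=R0.as_matrix()
    cur=np.arctan2(A[1,0],A[0,0])
    if yaw is None: yaw=cur
    d=(yaw-cur+np.pi/2)%np.pi-np.pi/2
    best=None
    for k in (0,1) :
        yw=cur+d+k*(-np.sign(d) if d else 1)*np.pi
        X=np.array([np.cos(yw),np.sin(yw),0]);Y=np.array([0,0,-1.]);Z=np.cross(X,Y)
        Rt=R.from_matrix(np.c_[X,Y,Z])
        rv=(R0.inv()*Rt).as_rotvec(degrees=True)
        t=R0.inv().apply(np.array([x,y,z])-P)
        if verbose and k==0 or '-2' in sys.argv: print('shift mm',(t*1000).round(1),'rot deg',rv.round(1))
    return t,rv
def st():
    s=r.read_state(); A=R.from_quat(s['eef_rot']).as_matrix()
    print('t',round(s['time'],2),'pos',np.round(s['ee_pos'],4),'jaw yaw',round(float(np.arctan2(A[1,0],A[0,0])),3),'yaxis',A[:,1].round(3),'F',np.round(s['ft_force'],1),'w',round(s['width'],4),'j',np.round(s['joint_positions'],2))
if __name__=='__main__':
    a=[float(v) for v in sys.argv[1:] if v!='-2']; st()
    if a: go(*a)
E
python3 go.py .431 -.088 .1 -0.24
python3 - <<'E'
from h import *
s=r.read_state(); print(R.from_quat(s['eef_rot']).as_matrix().round(3))
E
```

```text
t 1.1 pos [ 0.2706 -0.5634  0.2   ] jaw yaw -1.123 yaxis [ 0. -0. -1.] F [ 0.3 -0.7 -1.2] w 0.0869 j [ 1.1   0.33 -0.06  1.46  0.02  1.35 -0.09]
shift mm [-359.1   99.9  350.4] rot deg [  0.  -50.6   0. ]
[[ 0.433  0.     0.901]
 [-0.901 -0.     0.433]
 [ 0.    -1.     0.   ]]
```

Request:
arm_command(deltas=[-0.06, 0, 0.06, 0, -9, 0, -0.12, 0.005, 0.118, 0, -18, 0, -0.18, 0.01, 0.176, 0, -27, 0, -0.24, 0.02, 0.234, 0, -36, 0, -0.3, 0.03, 0.292, 0, -45, 0, -0.359, 0.05, 0.35, 0, -50.6, 0, -0.359, 0.05, 0.35, 0, -50.6, 0, -0.359, 0.05, 0.35, 0, -50.6, 0], hand=0.55, grip_force=25)

```text
time: 2.1
ee_pos: [0.4296, -0.0909, 0.1508]
eef_rot: [0.702, -0.084, 0.085, -0.702]
ft_force: [0.5, -0.5, 0.1]
width: 0.0479
```

```bash
python3 go.py .431 -.088 .012 -0.24
```

```text
t 2.1 pos [ 0.4296 -0.0909  0.1508] jaw yaw -0.24 yaxis [ 0.001 -0.001 -1.   ] F [ 0.5 -0.5  0.1] w 0.0479 j [ 0.68 -0.02 -0.57  1.97 -0.01  1.19 -0.12]
shift mm [  0.4 138.8   3.2] rot deg [ 0.  -0.   0.1]
```

Request:
arm_command(deltas=[0, 0.04, 0.003, 0, 0, 0, 0, 0.08, 0.003, 0, 0, 0, 0, 0.11, 0.003, 0, 0, 0, 0, 0.128, 0.003, 0, 0, 0, 0, 0.136, 0.003, 0, 0, 0, 0, 0.138, 0.003, 0, 0, 0, 0, 0.138, 0.003, 0, 0, 0])

```text
time: 2.98
ee_pos: [0.4304, -0.0899, 0.0133]
eef_rot: [0.702, -0.084, 0.085, -0.702]
ft_force: [-0.4, -0.1, 0.9]
width: 0.0477
```

Run:
```python
from go import *
st()
p=r.camera('scene'); save(p['image'],'c3',(110,260,200,400),4)
p=r.camera('top'); save(p['image'],'c3t',(180,330,200,400),4)
```

```text
t 2.98 pos [ 0.4304 -0.0899  0.0133] jaw yaw -0.24 yaxis [ 0.001 -0.    -1.   ] F [-0.4 -0.1  0.9] w 0.0477 j [ 0.64  0.18 -0.57  2.1   0.13  0.89 -0.24]
```

View pics/c3.png

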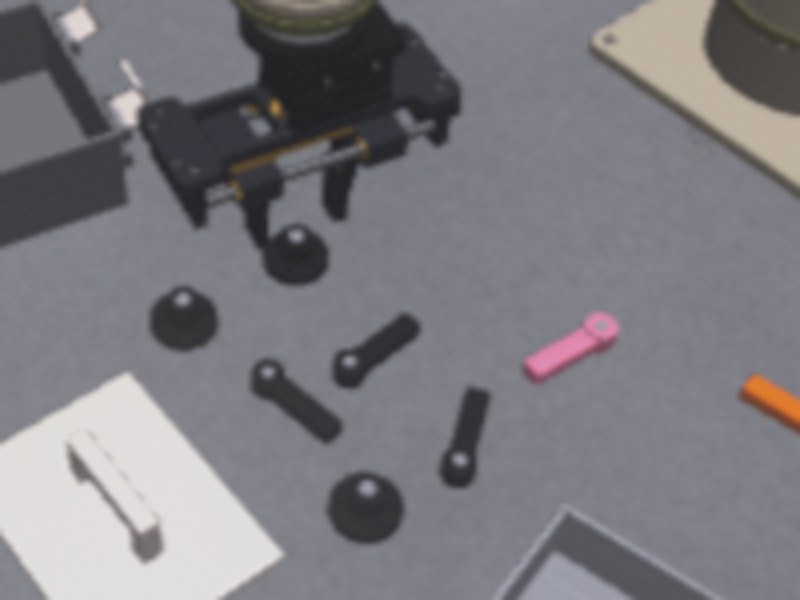

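Run:
```python
from h import *
import pickle
D=pickle.load(open('d0.pkl','rb'));p=D['scene']
A=R.from_quat(r.read_state()['eef_rot']).as_matrix();P=r.read_state()['ee_pos']
for X in [P,P+A[:,0]*.024,P-A[:,0]*.024,[.431,-.088,.026],P+A[:,0]*.0385,P-A[:,0]*.0385]:
    a,b=proj(p,X); print(round((b-200)*4),round((a-110)*4))
```

```text
292 244
260 255
323 233
293 233
241 262
342 226
```

View pics/c3t.png

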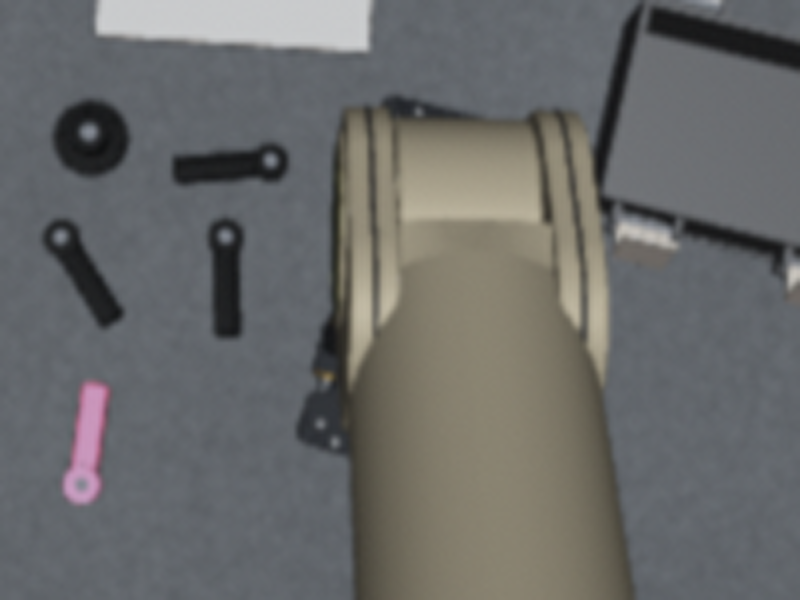

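Request:
arm_command(deltas=[0, 0, 0, 0, 0, 0, 0, 0, 0, 0, 0, 0, 0, 0, 0, 0, 0, 0, 0, 0, 0, 0, 0, 0], hand=0, grip_force=25)

```text
time: 3.58
ee_pos: [0.4299, -0.0898, 0.0127]
eef_rot: [0.702, -0.085, 0.085, -0.702]
ft_force: [-0.5, -0.4, 0.1]
width: 0.0157
```

Run:
```python
from go import *
st()
p=r.camera('scene'); save(p['image'],'c3b',(130,200,220,320),6)
```

```text
t 3.58 pos [ 0.4299 -0.0898  0.0127] jaw yaw -0.24 yaxis [ 0. -0. -1.] F [-0.5 -0.4  0.1] w 0.0157 j [ 0.64  0.18 -0.57  2.11  0.13  0.89 -0.24]
```

View pics/c3b.png

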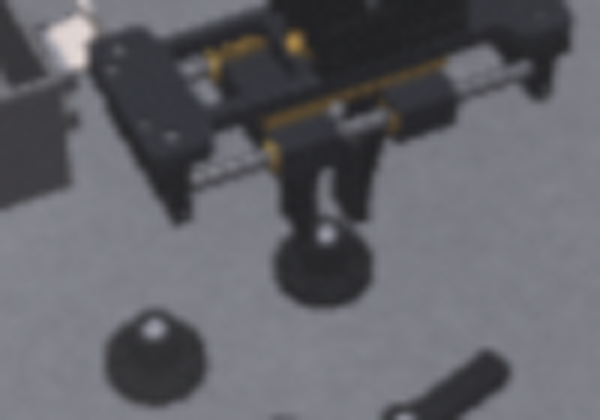

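Request:
arm_command(deltas=[0, 0, 0, 0, 0, 0, 0, 0, 0, 0, 0, 0, 0, 0, 0, 0, 0, 0])

```text
time: 4.0
ee_pos: [0.4299, -0.0898, 0.0127]
eef_rot: [0.702, -0.085, 0.085, -0.702]
ft_force: [-0.1, 0.6, -0.1]
width: 0.0004
```

Run:
```python
from go import *
st()
p=r.camera('scene'); save(p['image'],'c3c',(130,200,220,320),6)
P=np.array(r.read_state()['ee_pos'])
for z in (-.013,0,.01,.019):
  a,b=proj(p,P+[0,0,z]); print(z,round((b-220)*6),round((a-130)*6))
```

```text
t 4.0 pos [ 0.4299 -0.0898  0.0127] jaw yaw -0.24 yaxis [ 0. -0. -1.] F [-0.1  0.6 -0.1] w 0.0004 j [ 0.64  0.18 -0.57  2.11  0.13  0.89 -0.24]
-0.013 318 265
0 319 246
0.01 319 231
0.019 320 218
```

View pics/c3c.png

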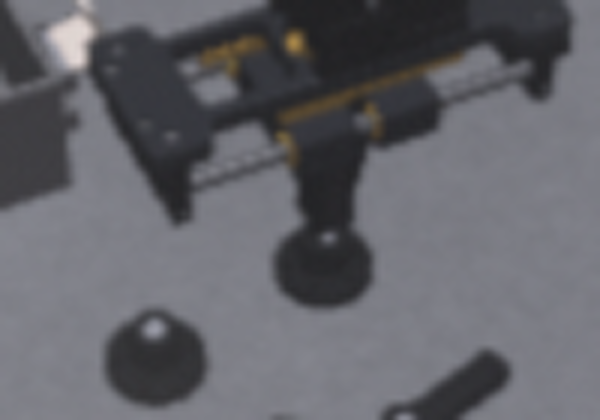

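Request:
arm_command(deltas=[0, -0.04, 0, 0, 0, 0, 0, -0.06, 0, 0, 0, 0, -0.01, -0.06, -0.05, 0, 0, 0, -0.01, -0.06, -0.05, 0, 0, 0, -0.01, -0.06, -0.05, 0, 0, 0])

```text
time: 4.68
ee_pos: [0.4083, -0.1357, 0.0727]
eef_rot: [-0.702, 0.085, -0.085, 0.702]
ft_force: [-0.0, 0.4, -0.8]
width: 0.0004
```

Run:
```python
from go import *
st()
p=r.camera('scene'); save(p['image'],'c3d',(100,200,220,320),6)
P=np.array(r.read_state()['ee_pos'])
for z in (-.01,0,.01,.019):
  a,b=proj(p,P+[0,0,z]); print(z,round((b-220)*6),round((a-100)*6))
```

```text
t 4.67 pos [ 0.4083 -0.1357  0.0727] jaw yaw -0.24 yaxis [ 0.  0. -1.] F [-0.   0.4 -0.8] w 0.0004 j [ 0.74  0.06 -0.53  2.08  0.03  1.02 -0.05]
-0.01 293 272
0 293 256
0.01 294 239
0.019 294 224
```

View pics/c3d.png

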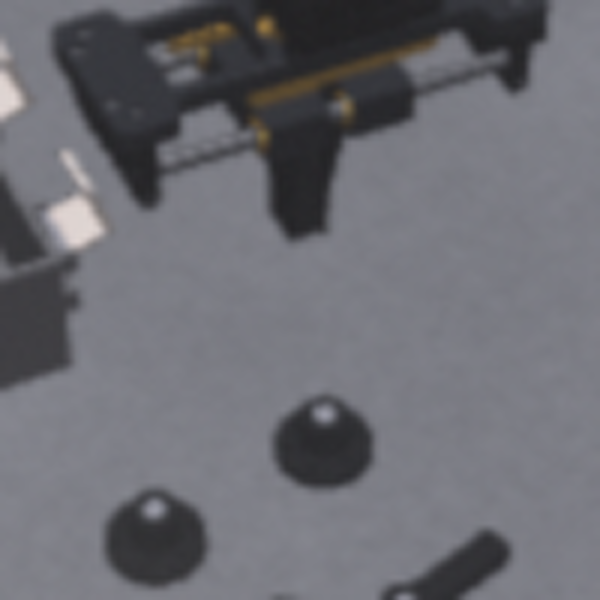

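Request:
arm_command(deltas=[0, 0.03, 0, 0, 0, 0, 0, 0.05, 0, 0, 0, 0, 0, 0.06, 0, 0, 0, 0, 0, 0.065, 0, 0, 0, 0, 0, 0.067, 0, 0, 0, 0, 0, 0.069, 0, 0, 0, 0, 0, 0.069, 0, 0, 0, 0])

```text
time: 5.6
ee_pos: [0.4085, -0.136, 0.0039]
eef_rot: [0.702, -0.084, 0.085, -0.702]
ft_force: [-0.3, 0.4, 0.2]
width: 0.0005
```

Run:
```python
from go import *
st()
p=r.camera('scene'); save(p['image'],'c3e',(100,200,220,320),6)
P=np.array(r.read_state()['ee_pos'])
for z in (-.01,0,.01,.019):
  a,b=proj(p,P+[0,0,z]); print(z,round((b-220)*6),round((a-100)*6))
```

```text
t 5.6 pos [ 0.4085 -0.136   0.0039] jaw yaw -0.24 yaxis [ 0. -0. -1.] F [-0.3  0.4  0.2] w 0.0005 j [ 0.72  0.17 -0.53  2.13  0.12  0.86 -0.12]
-0.01 290 375
0 290 360
0.01 291 346
0.019 291 332
```

View pics/c3e.png

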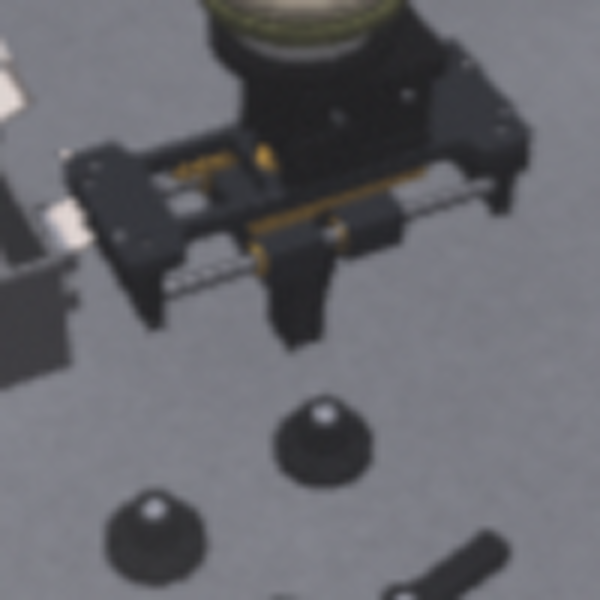

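Request:
arm_command(deltas=[0, 0.002, 0, 0, 0, 0, 0, 0.004, 0, 0, 0, 0, 0, 0.004, 0, 0, 0, 0])

```text
time: 6.02
ee_pos: [0.4082, -0.1359, -0.0005]
eef_rot: [-0.702, 0.085, -0.085, 0.702]
ft_force: [-0.5, -0.7, 0.4]
width: 0.0006
```

Request:
arm_command(deltas=[0, 0.002, 0, 0, 0, 0, 0, 0.003, 0, 0, 0, 0, 0, 0.003, 0, 0, 0, 0])

```text
time: 6.4
ee_pos: [0.4083, -0.1359, -0.0034]
eef_rot: [-0.702, 0.085, -0.085, 0.702]
ft_force: [-0.1, 0.2, 0.3]
width: 0.0006
```

Request:
arm_command(deltas=[0, 0.002, 0, 0, 0, 0, 0, 0.004, 0, 0, 0, 0, 0, 0.004, 0, 0, 0, 0])

```text
time: 6.78
ee_pos: [0.4082, -0.1359, -0.0075]
eef_rot: [-0.702, 0.085, -0.084, 0.702]
ft_force: [0.5, 0.7, -0.1]
width: 0.0001
```

Request:
arm_command(deltas=[0, 0.001, 0, 0, 0, 0, 0, 0.002, 0, 0, 0, 0, 0, 0.002, 0, 0, 0, 0])

```text
time: 7.15
ee_pos: [0.4083, -0.1359, -0.0093]
eef_rot: [0.702, -0.085, 0.085, -0.702]
ft_force: [-0.1, 0.4, 0.2]
width: 0.0004
```

Request:
arm_command(deltas=[0, 0.001, 0, 0, 0, 0, 0, 0.002, 0, 0, 0, 0, 0, 0.002, 0, 0, 0, 0])

```text
time: 7.52
ee_pos: [0.4083, -0.1359, -0.0114]
eef_rot: [0.702, -0.085, 0.085, -0.702]
ft_force: [-0.6, 0.7, 0.8]
width: 0.0004
```

Run:
```python
from go import *
st()
p=r.camera('scene'); save(p['image'],'c3f',(130,190,230,310),8)
P=np.array(r.read_state()['ee_pos'])
for z in (0,.01,.014,.019):
  a,b=proj(p,P+[0,0,z]); print(z,round((b-230)*8),round((a-130)*8))
```

```text
t 7.53 pos [ 0.4083 -0.1359 -0.0114] jaw yaw -0.24 yaxis [-0. -0. -1.] F [-0.6  0.7  0.8] w 0.0004 j [ 0.71  0.2  -0.52  2.14  0.14  0.83 -0.14]
0 307 270
0.01 307 251
0.014 308 243
0.019 308 233
```

View pics/c3f.png

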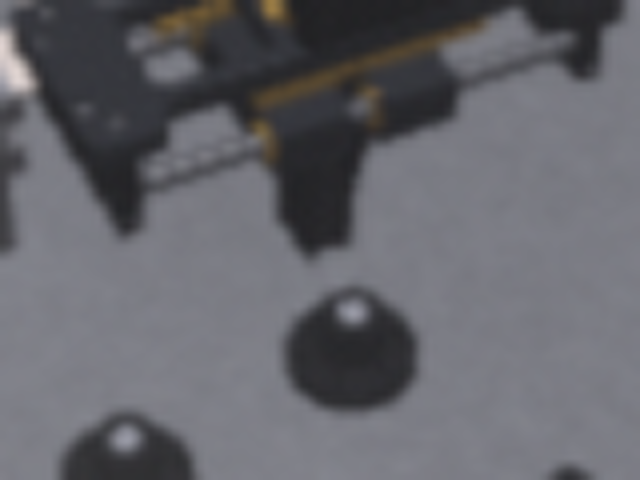

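Request:
arm_command(deltas=[0, 0.001, 0, 0, 0, 0, 0, 0.002, 0, 0, 0, 0, 0, 0.003, 0, 0, 0, 0])

```text
time: 7.95
ee_pos: [0.4083, -0.136, -0.0144]
eef_rot: [0.702, -0.085, 0.085, -0.702]
ft_force: [0.2, 0.3, 0.4]
width: 0.0004
```

Request:
arm_command(deltas=[0, 0.001, 0, 0, 0, 0, 0, 0.002, 0, 0, 0, 0, 0, 0.002, 0, 0, 0, 0])

```text
time: 8.32
ee_pos: [0.4083, -0.1359, -0.0164]
eef_rot: [0.702, -0.085, 0.085, -0.702]
ft_force: [0.2, 0.2, -0.1]
width: 0.0002
```

Request:
arm_command(deltas=[0, 0.001, 0, 0, 0, 0, 0, 0.002, 0, 0, 0, 0, 0, 0.002, 0, 0, 0, 0])

```text
time: 8.7
ee_pos: [0.4082, -0.1359, -0.0184]
eef_rot: [0.702, -0.085, 0.085, -0.702]
ft_force: [-0.2, -0.3, 0.4]
width: 0.0005
```

Request:
arm_command(deltas=[0, 0.001, 0, 0, 0, 0, 0, 0.002, 0, 0, 0, 0, 0, 0.002, 0, 0, 0, 0])

```text
time: 9.07
ee_pos: [0.4083, -0.1359, -0.0204]
eef_rot: [-0.702, 0.085, -0.085, 0.702]
ft_force: [-0.3, 0.0, -0.3]
width: 0.0004
```

Run:
```python
from go import *
st()
p=r.camera('scene'); save(p['image'],'c3g',(130,190,230,310),8)
P=np.array(r.read_state()['ee_pos'])
for z in (0,.01,.014,.02):
  a,b=proj(p,P+[0,0,z]); print(z,round((b-230)*8),round((a-130)*8))
```

```text
t 9.07 pos [ 0.4083 -0.1359 -0.0204] jaw yaw -0.24 yaxis [-0.  0. -1.] F [-0.3  0.  -0.3] w 0.0004 j [ 0.7   0.22 -0.52  2.15  0.15  0.81 -0.15]
0 307 287
0.01 307 268
0.014 307 260
0.02 308 249
```

View pics/c3g.png

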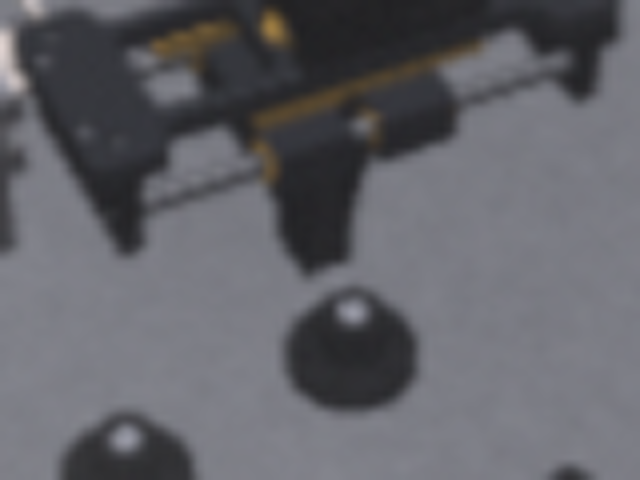

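Request:
arm_command(deltas=[0, 0.001, 0, 0, 0, 0, 0, 0.002, 0, 0, 0, 0, 0, 0.002, 0, 0, 0, 0])

```text
time: 9.5
ee_pos: [0.4083, -0.136, -0.0222]
eef_rot: [0.702, -0.085, 0.085, -0.702]
ft_force: [-1.6, 0.0, 3.4]
width: 0.0003
```

Request:
arm_command(deltas=[0, 0.001, 0, 0, 0, 0, 0, 0.002, 0, 0, 0, 0, 0, 0.002, 0, 0, 0, 0])

```text
time: 9.88
ee_pos: [0.4084, -0.136, -0.0224]
eef_rot: [0.702, -0.085, 0.084, -0.702]
ft_force: [-15.0, 5.3, 41.9]
width: 0.0002
```

Request:
arm_command(deltas=[0, 0.001, 0, 0, 0, 0, 0, 0.002, 0, 0, 0, 0, 0, 0.002, 0, 0, 0, 0])

```text
time: 10.25
ee_pos: [0.4084, -0.1361, -0.0226]
eef_rot: [0.703, -0.085, 0.084, -0.701]
ft_force: [-29.9, 10.3, 79.5]
width: 0.0005
```

Request:
arm_command(deltas=[0, -0.01, 0, 0, 0, 0, 0, -0.03, 0, 0, 0, 0, 0, -0.06, 0, 0, 0, 0, 0, -0.08, 0, 0, 0, 0, 0, -0.08, 0, 0, 0, 0], hand=0.55)

```text
time: 10.88
ee_pos: [0.4093, -0.1364, 0.0548]
eef_rot: [0.702, -0.084, 0.086, -0.702]
ft_force: [1.1, -0.0, 0.2]
width: 0.0422
```

Run:
```python
from go import *
st()
p=r.camera('scene'); save(p['image'],'c3h',(90,190,200,320),6)
s=r.read_state();P=np.array(s['ee_pos']);A=R.from_quat(s['eef_rot']).as_matrix()
P=P+[0,0,.022]
for n,X in dict(c=P,fo=P+A[:,0]*(.024+.015),fi=P+A[:,0]*.024,bi=P-A[:,0]*.024,bo=P-A[:,0]*.039).items():
  for w in (-.0095,.0095):
    a,b=proj(p,X+w*A[:,2]); print(n,w,round((b-200)*6),round((a-90)*6))
```

```text
t 10.88 pos [ 0.4093 -0.1364  0.0548] jaw yaw -0.24 yaxis [ 0.003 -0.001 -1.   ] F [ 1.1 -0.   0.2] w 0.0422 j [ 0.74  0.09 -0.54  2.09  0.05  0.97 -0.07]
c -0.0095 403 296
c 0.0095 421 323
fo -0.0095 324 322
fo 0.0095 342 349
fi -0.0095 354 312
fi 0.0095 372 339
bi -0.0095 451 280
bi 0.0095 470 307
bo -0.0095 480 271
bo 0.0095 500 297
```

View pics/c3h.png

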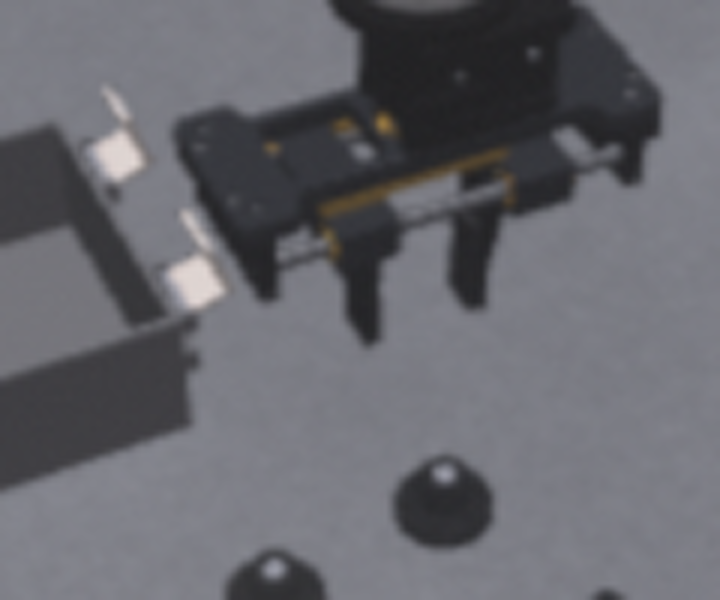

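```bash
sed -i "s/P=np.array(s\['ee_pos'\])/P=np.array(s['ee_pos'])+[0,0,.022]/; s/np.round(s\['ee_pos'\],4)/np.round(np.array(s['ee_pos'])+[0,0,.022],4)/" go.py; python3 go.py .431 -.088 .011 -0.24
```

```text
t 10.93 pos [ 0.4086 -0.1362  0.0758] jaw yaw -0.24 yaxis [ 0.001 -0.001 -1.   ] F [-0.3  0.4 -0.7] w 0.0446 j [ 0.74  0.09 -0.54  2.09  0.05  0.97 -0.07]
shift mm [10.3 64.8 52.2] rot deg [ 0.  -0.   0.1]
```

Request:
arm_command(deltas=[0.01, 0, 0.052, 0, 0, 0, 0.01, 0.02, 0.052, 0, 0, 0, 0.01, 0.045, 0.052, 0, 0, 0, 0.01, 0.06, 0.052, 0, 0, 0, 0.01, 0.065, 0.052, 0, 0, 0, 0.01, 0.065, 0.052, 0, 0, 0])

```text
time: 11.68
ee_pos: [0.4304, -0.0878, -0.0113]
eef_rot: [-0.702, 0.085, -0.085, 0.702]
ft_force: [0.2, 0.2, -0.5]
width: 0.0475
```

Request:
arm_command(deltas=[0, 0, 0, 0, 0, 0, 0, 0, 0, 0, 0, 0, 0, 0, 0, 0, 0, 0, 0, 0, 0, 0, 0, 0], hand=0)

```text
time: 12.18
ee_pos: [0.4306, -0.0879, -0.011]
eef_rot: [0.702, -0.084, 0.085, -0.702]
ft_force: [-0.5, 0.2, 2.5]
width: 0.0233
```

Request:
arm_command(deltas=[0, -0.03, 0, 0, 0, 0, 0, -0.08, 0, 0, 0, 0, 0, -0.12, 0, 0, 0, 0, 0, -0.14, 0, 0, 0, 0])

```text
time: 12.68
ee_pos: [0.4312, -0.088, 0.1309]
eef_rot: [0.702, -0.084, 0.086, -0.702]
ft_force: [-0.4, -0.2, -0.8]
width: 0.0233
```

```bash
python3 go.py .4917 -.3263 .15 -1.808
```

```text
t 12.68 pos [ 0.4312 -0.088   0.1529] jaw yaw -0.24 yaxis [ 0.003 -0.001 -1.   ] F [-0.4 -0.2 -0.8] w 0.0233 j [ 0.7   0.01 -0.6   1.99  0.01  1.14 -0.14]
shift mm [ 115.4    3.4 -217.1] rot deg [-0.1 89.9  0.2]
```

Request:
arm_command(deltas=[0.02, 0, -0.04, 0, 10, 0, 0.046, 0, -0.087, 0, 20.5, 0, 0.07, 0, -0.13, 0, 31, 0, 0.092, 0, -0.174, 0, 41.5, 0, 0.115, 0.003, -0.217, 0, 52, 0, 0.115, 0.003, -0.217, 0, 62.5, 0, 0.115, 0.003, -0.217, 0, 73, 0, 0.115, 0.003, -0.217, 0, 83, 0])

```text
time: 13.68
ee_pos: [0.4904, -0.3258, 0.1253]
eef_rot: [-0.468, 0.53, -0.53, 0.468]
ft_force: [0.3, 0.8, -0.8]
width: 0.0232
```

```bash
python3 go.py .4917 -.3263 .033 -1.808
```

```text
t 13.68 pos [ 0.4904 -0.3258  0.1473] jaw yaw -1.694 yaxis [-0.001  0.    -1.   ] F [ 0.3  0.8 -0.8] w 0.0232 j [ 0.74  0.32 -0.28  1.64  0.09  1.19 -1.26]
shift mm [  0.4 114.3   1.4] rot deg [ 0.   6.5 -0. ]
```

Request:
arm_command(deltas=[0, 0.02, 0.001, 0, 6.5, 0, 0, 0.06, 0.001, 0, 6.5, 0, 0, 0.09, 0.001, 0, 6.5, 0, 0, 0.108, 0.001, 0, 6.5, 0, 0, 0.114, 0.001, 0, 6.5, 0, 0, 0.114, 0.001, 0, 6.5, 0])

```text
time: 14.42
ee_pos: [0.4919, -0.3262, 0.0122]
eef_rot: [0.439, -0.554, 0.555, -0.439]
ft_force: [0.7, -0.2, 0.4]
width: 0.0232
```

Request:
arm_command(deltas=[0, 0, 0, 0, 0, 0, 0, 0, 0, 0, 0, 0, 0, 0, 0, 0, 0, 0], hand=0.45)

```text
time: 14.8
ee_pos: [0.4918, -0.3262, 0.0123]
eef_rot: [0.439, -0.554, 0.555, -0.439]
ft_force: [-0.7, 0.6, -0.3]
width: 0.0379
```

Request:
arm_command(deltas=[0, -0.04, 0, 0, 0, 0, 0, -0.09, 0, 0, 0, 0, 0, -0.12, 0, 0, 0, 0, 0, -0.12, 0, 0, 0, 0])

```text
time: 15.3
ee_pos: [0.493, -0.3269, 0.1347]
eef_rot: [0.438, -0.553, 0.556, -0.44]
ft_force: [-0.4, -0.9, -0.3]
width: 0.0389
```

```bash
python3 - <<'E'
from go import *
p=r.camera('scene'); save(p['image'],'s1',(60,260,120,420),2.6)
E
python3 go.py .5246 -.0916 .15 -1.808
```

```text
t 15.35 pos [ 0.4921 -0.3264  0.1548] jaw yaw -1.802 yaxis [ 0.002 -0.001 -1.   ] F [-0.5  0.1 -1.6] w 0.0389 j [ 0.73  0.31 -0.27  1.63  0.09  1.2  -1.36]
shift mm [-236.     4.5  -22.1] rot deg [-0.1  0.3  0.1]
```

View pics/s1.png

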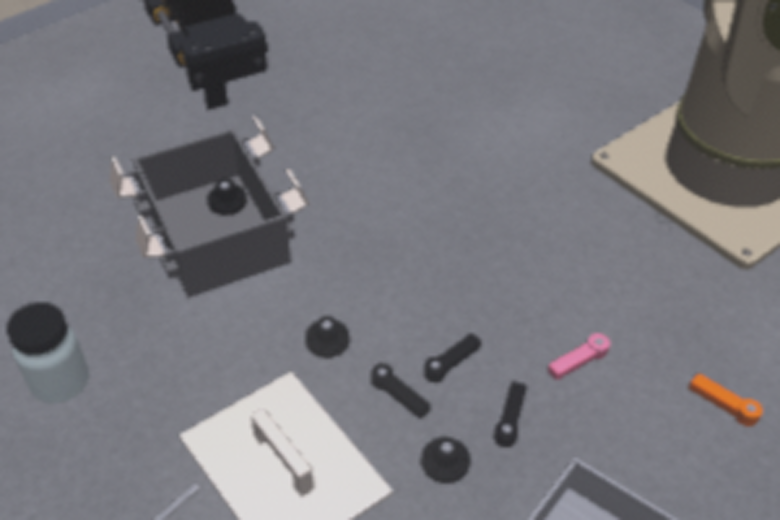

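The first coupling stands in the case, near the case's near-right corner (crop pixel 228,195). The other spares have not moved. Next is the coupling at (0.525, -0.092).

Request:
arm_command(deltas=[-0.04, 0, -0.005, 0, 0, 0, -0.1, 0.01, -0.01, 0, 0, 0, -0.16, 0.02, -0.02, 0, 0, 0, -0.21, 0.04, -0.022, 0, 0, 0, -0.236, 0.08, -0.022, 0, 0, 0, -0.236, 0.115, -0.022, 0, 0, 0, -0.236, 0.135, -0.022, 0, 0, 0, -0.236, 0.142, -0.022, 0, 0, 0], hand=0.55)

```text
time: 16.35
ee_pos: [0.5224, -0.0909, -0.0125]
eef_rot: [-0.44, 0.555, -0.553, 0.438]
ft_force: [-0.6, 0.0, 0.2]
width: 0.0481
```

```bash
python3 go.py .5246 -.0916 .011
```

```text
t 16.35 pos [ 0.5224 -0.0909  0.0095] jaw yaw -1.802 yaxis [-0.004  0.001 -1.   ] F [-0.6  0.   0.2] w 0.0481 j [ 0.43  0.39 -0.39  1.9   0.19  0.89 -1.86]
shift mm [ 0.2 -1.5  2.3] rot deg [ 0.2  0.  -0. ]
```

Request:
arm_command(deltas=[0, -0.001, 0.001, 0, 0, 0, 0, -0.001, 0.001, 0, 0, 0, 0, -0.001, 0.001, 0, 0, 0, 0, -0.001, 0.001, 0, 0, 0, 0, -0.001, 0.001, 0, 0, 0], hand=0)

```text
time: 16.98
ee_pos: [0.5257, -0.0917, -0.0086]
eef_rot: [0.439, -0.554, 0.555, -0.439]
ft_force: [-0.6, -1.5, 5.7]
width: 0.0228
```

Request:
arm_command(deltas=[0, -0.03, 0, 0, 0, 0, 0, -0.08, 0, 0, 0, 0, 0, -0.12, 0, 0, 0, 0, 0, -0.14, 0, 0, 0, 0])

```text
time: 17.48
ee_pos: [0.526, -0.0915, 0.1331]
eef_rot: [0.438, -0.553, 0.555, -0.44]
ft_force: [0.5, -0.0, -0.4]
width: 0.0228
```

```bash
python3 go.py .5550 -.3026 .15 -1.808
```

```text
t 17.48 pos [ 0.526  -0.0915  0.1551] jaw yaw -1.802 yaxis [ 0.003 -0.001 -1.   ] F [ 0.5 -0.  -0.4] w 0.0228 j [ 0.46  0.21 -0.42  1.77  0.09  1.18 -1.79]
shift mm [198.8   5.4  76.6] rot deg [-0.2  0.3  0. ]
```

Request:
arm_command(deltas=[0.03, 0, 0.012, 0, 0, 0, 0.08, 0, 0.03, 0, 0, 0, 0.13, 0, 0.05, 0, 0, 0, 0.18, 0, 0.07, 0, 0, 0, 0.199, 0.02, 0.077, 0, 0, 0, 0.199, 0.06, 0.077, 0, 0, 0, 0.199, 0.09, 0.077, 0, 0, 0, 0.199, 0.11, 0.077, 0, 0, 0])

```text
time: 18.48
ee_pos: [0.5538, -0.3025, 0.019]
eef_rot: [-0.439, 0.555, -0.554, 0.439]
ft_force: [0.6, -0.4, -0.3]
width: 0.0226
```

```bash
python3 go.py .5550 -.3026 .033 -1.808
```

```text
t 18.48 pos [ 0.5538 -0.3025  0.041 ] jaw yaw -1.802 yaxis [-0.002  0.001 -1.   ] F [ 0.6 -0.4 -0.3] w 0.0226 j [ 0.64  0.52 -0.28  1.62  0.16  1.03 -1.49]
shift mm [-0.2  8.   1.2] rot deg [ 0.1  0.3 -0. ]
```

Request:
arm_command(deltas=[0, 0.006, 0.001, 0, 0, 0, 0, 0.008, 0.001, 0, 0, 0, 0, 0.008, 0.001, 0, 0, 0])

```text
time: 18.85
ee_pos: [0.5562, -0.3033, 0.0138]
eef_rot: [0.439, -0.554, 0.555, -0.439]
ft_force: [-0.4, -0.1, -0.8]
width: 0.0233
```

Request:
arm_command(deltas=[0, 0, 0, 0, 0, 0, 0, 0, 0, 0, 0, 0, 0, 0, 0, 0, 0, 0], hand=0.45)

```text
time: 19.23
ee_pos: [0.5556, -0.3032, 0.013]
eef_rot: [0.439, -0.554, 0.554, -0.439]
ft_force: [-0.2, 0.1, 0.0]
width: 0.0377
```

Request:
arm_command(deltas=[0, -0.04, 0, 0, 0, 0, 0, -0.09, 0, 0, 0, 0, 0, -0.12, 0, 0, 0, 0, 0, -0.12, 0, 0, 0, 0])

```text
time: 19.73
ee_pos: [0.557, -0.3038, 0.1358]
eef_rot: [0.438, -0.553, 0.556, -0.44]
ft_force: [-0.1, 0.0, -0.8]
width: 0.0393
```

```bash
python3 - <<'E'
from meas import *
p=r.camera('scene'); save(p['image'],'s2',(60,260,120,420),2.6)
for k,X in (('C1',(.5267,.0922,.009)),('L1',(.511,.007,.007)),('L2',(.445,.094,.007)),('L3',(.443,.008,.007))):
    rc=proj(p,X); m,c,a=soft(p,rc,bg=109); print(k,np.round(rc,1),c.round(1),a)
E
python3 go.py .5267 .0922 .15 -1.808
```

```text
C1 [235.3 290.8] [237.2 291. ] 225
L1 [209.8 273. ] [210.4 273.6] 165
L2 [218.6 316. ] [219.6 316. ] 145
L3 [196.7 293.3] [197.4 293.5] 150
t 19.77 pos [ 0.556  -0.3033  0.1557] jaw yaw -1.802 yaxis [ 0.002 -0.001 -1.   ] F [-0.   0.9 -0.6] w 0.0388 j [ 0.65  0.41 -0.29  1.51  0.12  1.24 -1.46]
shift mm [-378.3    5.3 -119.2] rot deg [-0.1  0.3  0. ]
```

View pics/s2.png

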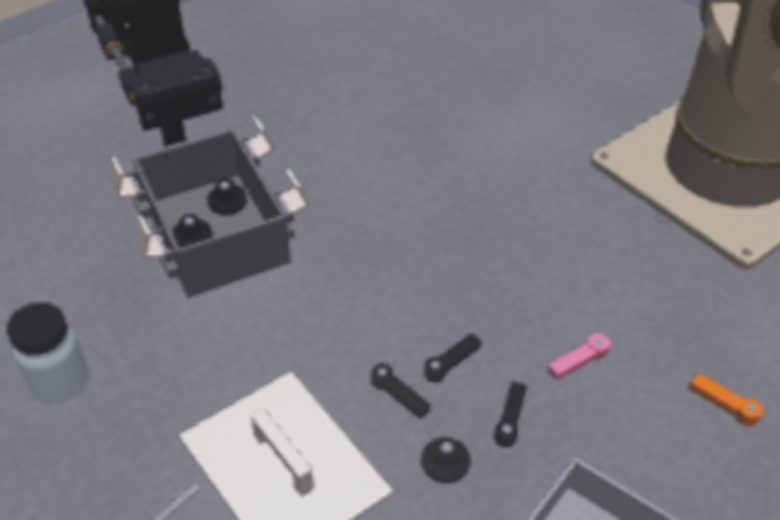

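Request:
arm_command(deltas=[-0.04, 0, -0.012, 0, 0, 0, -0.095, 0, -0.03, 0, 0, 0, -0.15, 0, -0.048, 0, 0, 0, -0.205, 0, -0.065, 0, 0, 0, -0.26, 0.01, -0.082, 0, 0, 0, -0.315, 0.03, -0.1, 0, 0, 0, -0.36, 0.05, -0.114, 0, 0, 0, -0.378, 0.08, -0.119, 0, 0, 0], hand=0.55)

```text
time: 20.78
ee_pos: [0.5253, 0.0956, 0.0516]
eef_rot: [-0.44, 0.554, -0.553, 0.44]
ft_force: [-0.4, -0.8, -0.4]
width: 0.0483
```

```bash
python3 go.py .5267 .0922 .011 -1.808
```

```text
t 20.77 pos [0.5253 0.0956 0.0736] jaw yaw -1.798 yaxis [-0.     0.001 -1.   ] F [-0.4 -0.8 -0.4] w 0.0483 j [ 0.19  0.32 -0.52  1.85  0.18  1.02 -2.2 ]
shift mm [ 3.1 62.6  2.1] rot deg [ 0.   0.6 -0.1]
```

Request:
arm_command(deltas=[0.002, 0.03, 0.001, 0, 0, 0, 0.002, 0.05, 0.001, 0, 0, 0, 0.002, 0.06, 0.001, 0, 0, 0, 0.002, 0.062, 0.001, 0, 0, 0])

```text
time: 21.28
ee_pos: [0.5261, 0.0899, -0.0101]
eef_rot: [-0.439, 0.555, -0.554, 0.439]
ft_force: [-0.4, -0.1, 0.6]
width: 0.0478
```

Request:
arm_command(deltas=[0, 0, 0, 0, 0, 0, 0, 0, 0, 0, 0, 0, 0, 0, 0, 0, 0, 0, 0, 0, 0, 0, 0, 0], hand=0)

```text
time: 21.78
ee_pos: [0.5271, 0.0899, -0.0088]
eef_rot: [0.439, -0.554, 0.555, -0.439]
ft_force: [-0.3, -0.0, 3.5]
width: 0.0227
```

Request:
arm_command(deltas=[0, -0.03, 0, 0, 0, 0, 0, -0.08, 0, 0, 0, 0, 0, -0.12, 0, 0, 0, 0, 0, -0.14, 0, 0, 0, 0])

```text
time: 22.28
ee_pos: [0.5276, 0.0902, 0.1332]
eef_rot: [0.438, -0.554, 0.555, -0.44]
ft_force: [0.1, -1.1, -0.5]
width: 0.0226
```

```bash
python3 go.py .5095 -.2525 .15 -1.808
```

```text
t 22.27 pos [0.5276 0.0902 0.1552] jaw yaw -1.802 yaxis [ 0.003  0.    -1.   ] F [ 0.1 -1.1 -0.5] w 0.0226 j [ 0.22  0.23 -0.54  1.77  0.12  1.18 -2.15]
shift mm [337.7   5.1  60.8] rot deg [-0.2  0.3 -0. ]
```

Request:
arm_command(deltas=[0.04, 0, 0.007, 0, 0, 0, 0.095, 0, 0.017, 0, 0, 0, 0.15, 0, 0.027, 0, 0, 0, 0.205, 0, 0.037, 0, 0, 0, 0.26, 0, 0.047, 0, 0, 0, 0.315, 0, 0.057, 0, 0, 0, 0.338, 0.01, 0.061, 0, 0, 0, 0.338, 0.04, 0.061, 0, 0, 0])

```text
time: 23.28
ee_pos: [0.5091, -0.2555, 0.091]
eef_rot: [0.438, -0.554, 0.556, -0.438]
ft_force: [0.7, 0.6, -1.1]
width: 0.0226
```

```bash
python3 go.py .5095 -.2525 .033 -1.808
```

```text
t 23.27 pos [ 0.5091 -0.2555  0.113 ] jaw yaw -1.805 yaxis [ 0.002 -0.002 -1.   ] F [ 0.7  0.6 -1.1] w 0.0226 j [ 0.63  0.31 -0.3   1.73  0.1   1.11 -1.5 ]
shift mm [-3.1 80.  -0.5] rot deg [-0.1  0.2  0.1]
```

Request:
arm_command(deltas=[-0.002, 0.03, -0.0005, 0, 0, 0, -0.002, 0.06, -0.0005, 0, 0, 0, -0.002, 0.075, -0.0005, 0, 0, 0, -0.002, 0.08, -0.0005, 0, 0, 0, -0.002, 0.08, -0.0005, 0, 0, 0])

```text
time: 23.9
ee_pos: [0.5091, -0.251, 0.0113]
eef_rot: [0.439, -0.554, 0.555, -0.439]
ft_force: [0.4, -0.4, -0.1]
width: 0.0229
```

Request:
arm_command(deltas=[0, 0, 0, 0, 0, 0, 0, 0, 0, 0, 0, 0, 0, 0, 0, 0, 0, 0], hand=0.38)

```text
time: 24.28
ee_pos: [0.509, -0.2511, 0.0112]
eef_rot: [0.439, -0.554, 0.555, -0.439]
ft_force: [0.2, -0.1, 0.1]
width: 0.0327
```

Request:
arm_command(deltas=[0, -0.04, 0, 0, 0, 0, 0, -0.09, 0, 0, 0, 0, 0, -0.12, 0, 0, 0, 0, 0, -0.12, 0, 0, 0, 0])

```text
time: 24.78
ee_pos: [0.5103, -0.2516, 0.1337]
eef_rot: [0.438, -0.553, 0.556, -0.44]
ft_force: [0.1, 0.6, -0.7]
width: 0.033
```

```bash
python3 - <<'E'
from meas import *
p=r.camera('scene'); save(p['image'],'s3',(60,260,120,420),2.6)
for k,X in (('L1',(.511,.007,.007)),('L2',(.445,.094,.007)),('L3',(.443,.008,.007))):
    rc=proj(p,X); m,c,a=soft(p,rc,bg=109); print(k,np.round(rc,1),c.round(1),a)
E
python3 go.py .4434 .0083 .15 -1.526
```

```text
L1 [209.8 273. ] [210.4 273.6] 165
L2 [218.6 316. ] [219.6 316. ] 144
L3 [196.7 293.3] [197.4 293.5] 150
t 24.82 pos [ 0.5092 -0.2512  0.1537] jaw yaw -1.802 yaxis [ 0.002 -0.001 -1.   ] F [ 0.  -0.4 -0.5] w 0.0336 j [ 0.64  0.27 -0.3   1.69  0.09  1.19 -1.49]
shift mm [-237.5    3.3 -123.6] rot deg [ -0.1 -15.8   0.1]
```

View pics/s3.png

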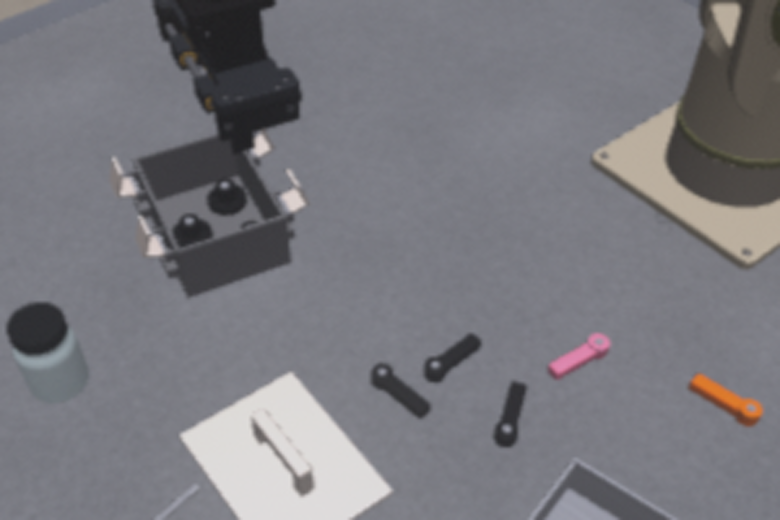

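Request:
arm_command(deltas=[-0.05, 0, -0.025, 0, -4, 0, -0.1, 0, -0.05, 0, -8, 0, -0.15, 0, -0.075, 0, -12, 0, -0.2, 0, -0.1, 0, -15.8, 0, -0.237, 0.03, -0.123, 0, -15.8, 0, -0.237, 0.06, -0.123, 0, -15.8, 0, -0.237, 0.09, -0.123, 0, -15.8, 0, -0.237, 0.1, -0.123, 0, -15.8, 0], hand=0.45)

```text
time: 25.82
ee_pos: [0.4413, 0.008, 0.0285]
eef_rot: [0.512, -0.49, 0.487, -0.51]
ft_force: [0.5, -0.4, 0.0]
width: 0.039
```

```bash
python3 - <<'E'
from meas import *
p=r.camera('top'); save(p['image'],'t4',(170,270,190,440),3)
E
python3 go.py .4434 .0083 .003 -1.526
```

```text
t 25.88 pos [0.4415 0.0079 0.0504] jaw yaw -1.526 yaxis [-0.004  0.    -1.   ] F [-0.7 -0.5 -1.4] w 0.0389 j [ 0.39  0.16 -0.54  2.09  0.1   0.93 -1.73]
shift mm [-0.3 47.4  2.1] rot deg [ 0.2 -0.  -0. ]
```

View pics/t4.png

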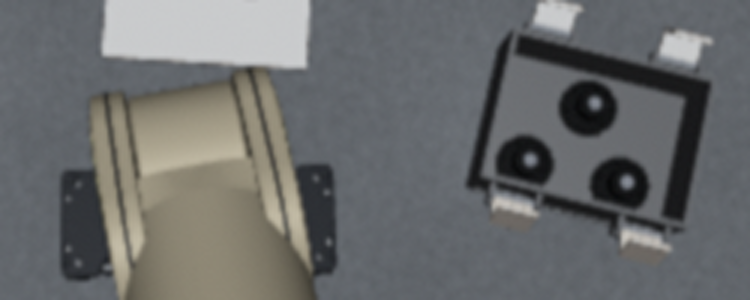

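The top view shows all three couplings upright in the case, at crop pixels (588,107), (525,162) and (620,184). Now the levers.

Request:
arm_command(deltas=[0, 0.025, 0.001, 0, 0, 0, 0, 0.04, 0.001, 0, 0, 0, 0, 0.046, 0.001, 0, 0, 0, 0, 0.047, 0.001, 0, 0, 0, 0, 0.047, 0.001, 0, 0, 0])

```text
time: 26.5
ee_pos: [0.4447, 0.0079, -0.0157]
eef_rot: [-0.511, 0.488, -0.489, 0.511]
ft_force: [-0.4, -0.4, -0.0]
width: 0.0393
```

Request:
arm_command(deltas=[0, 0, 0, 0, 0, 0, 0, 0, 0, 0, 0, 0, 0, 0, 0, 0, 0, 0, 0, 0, 0, 0, 0, 0], hand=0)

```text
time: 27.0
ee_pos: [0.4444, 0.0079, -0.0162]
eef_rot: [-0.511, 0.489, -0.489, 0.511]
ft_force: [-0.4, 0.2, 1.6]
width: 0.016
```

Request:
arm_command(deltas=[0, -0.03, 0, 0, 0, 0, 0, -0.07, 0, 0, 0, 0, 0, -0.1, 0, 0, 0, 0, 0, -0.11, 0, 0, 0, 0])

```text
time: 27.5
ee_pos: [0.4452, 0.0079, 0.0952]
eef_rot: [-0.511, 0.488, -0.49, 0.512]
ft_force: [-0.0, 0.0, -0.7]
width: 0.016
```

```bash
python3 - <<'E'
import numpy as np
c,s=np.cos(.233),np.sin(.233)
for y in (-.05,0,.05): print(y,round(.501-s*y,4),round(.276+c*y,4))
E
python3 go.py .4894 .3246 .12 -1.338
```

```text
-0.05 0.5125 0.2274
0 0.501 0.276
0.05 0.4895 0.3246
t 27.5 pos [0.4452 0.0079 0.1172] jaw yaw -1.526 yaxis [ 0.003 -0.001 -1.   ] F [-0.   0.  -0.7] w 0.016 j [ 0.42  0.06 -0.55  2.02  0.04  1.07 -1.67]
shift mm [-314.4   -2.8   58.3] rot deg [ -0.1 -10.8   0.1]
```

Request:
arm_command(deltas=[-0.05, 0, 0.01, 0, -2, 0, -0.105, 0, 0.02, 0, -4, 0, -0.16, 0, 0.03, 0, -6, 0, -0.215, 0, 0.04, 0, -8, 0, -0.27, 0, 0.05, 0, -10.8, 0, -0.314, 0, 0.058, 0, -10.8, 0, -0.314, 0.02, 0.058, 0, -10.8, 0, -0.314, 0.05, 0.058, 0, -10.8, 0])

```text
time: 28.5
ee_pos: [0.4879, 0.3242, 0.042]
eef_rot: [0.555, -0.438, 0.438, -0.555]
ft_force: [-0.7, -0.2, -1.2]
width: 0.0156
```

```bash
python3 go.py .4894 .3246 .022 -1.338
```

```text
t 28.5 pos [0.4879 0.3242 0.064 ] jaw yaw -1.337 yaxis [-0. -0. -1.] F [-0.7 -0.2 -1.2] w 0.0156 j [-0.1   0.48 -0.7   1.71  0.35  1.08 -2.25]
shift mm [-0.1 42.   1.5] rot deg [0.  0.1 0. ]
```

Request:
arm_command(deltas=[0, 0.025, 0.001, 0, 0, 0, 0, 0.038, 0.001, 0, 0, 0, 0, 0.042, 0.001, 0, 0, 0, 0, 0.042, 0.001, 0, 0, 0])

```text
time: 29.0
ee_pos: [0.4894, 0.3245, 0.002]
eef_rot: [-0.555, 0.438, -0.439, 0.555]
ft_force: [-0.7, 0.4, -0.7]
width: 0.0155
```

Request:
arm_command(deltas=[0, 0, 0, 0, 0, 0, 0, 0, 0, 0, 0, 0, 0, 0, 0, 0, 0, 0], hand=0.4)

```text
time: 29.38
ee_pos: [0.4894, 0.3245, 0.0021]
eef_rot: [-0.555, 0.438, -0.439, 0.555]
ft_force: [-0.3, -0.2, -0.5]
width: 0.0329
```

Request:
arm_command(deltas=[0, -0.04, 0, 0, 0, 0, 0, -0.08, 0, 0, 0, 0, 0, -0.1, 0, 0, 0, 0, 0, -0.1, 0, 0, 0, 0])

```text
time: 29.88
ee_pos: [0.4898, 0.3248, 0.1027]
eef_rot: [-0.554, 0.438, -0.439, 0.555]
ft_force: [0.7, 0.3, -0.6]
width: 0.035
```

```bash
python3 - <<'E'
from meas import *
p=r.camera('scene'); save(p['image'],'s5',(150,350,220,420),3)
for k,X in (('L1',(.511,.007,.007)),('L2',(.445,.094,.007))):
    rc=proj(p,X); m,c,a=soft(p,rc,bg=109); print(k,np.round(rc,1),c.round(1),a)
E
python3 go.py .4451 .0939 .12 -.986
```

```text
L1 [209.8 273. ] [210.5 273.6] 160
L2 [218.6 316. ] [219.5 316. ] 142
t 29.93 pos [0.4892 0.3242 0.1233] jaw yaw -1.338 yaxis [ 0. -0. -1.] F [ 0.6 -0.6 -0.2] w 0.0349 j [-0.08  0.42 -0.73  1.66  0.3   1.18 -2.22]
shift mm [213.9   3.3 -96.1] rot deg [ -0.  -20.2   0. ]
```

View pics/s5.png

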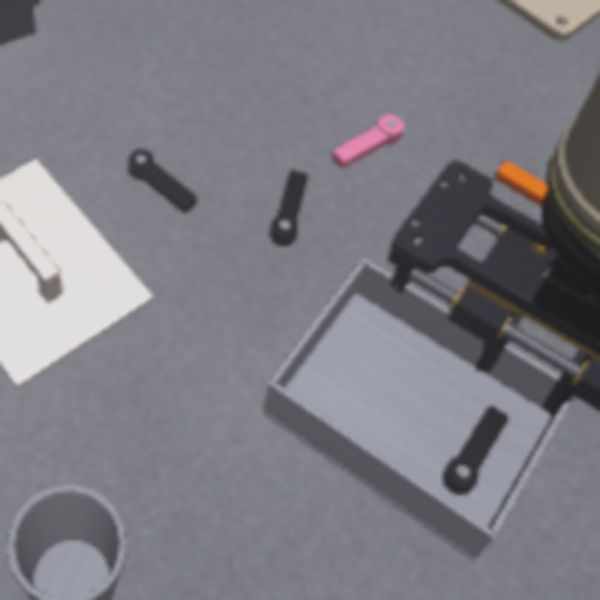

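Lever 1 lies in the pan at crop pixel (475,450). Levers L1 and L2 have not moved, so I fetch L2.

Request:
arm_command(deltas=[0.05, 0, -0.023, 0, -5, 0, 0.1, 0, -0.045, 0, -10, 0, 0.15, 0, -0.068, 0, -15, 0, 0.2, 0, -0.09, 0, -20.2, 0, 0.214, 0.03, -0.096, 0, -20.2, 0, 0.214, 0.07, -0.096, 0, -20.2, 0, 0.214, 0.09, -0.096, 0, -20.2, 0, 0.214, 0.09, -0.096, 0, -20.2, 0], hand=0.45)

```text
time: 30.92
ee_pos: [0.4429, 0.0937, 0.0094]
eef_rot: [0.624, -0.336, 0.333, -0.622]
ft_force: [-0.0, 1.0, 0.6]
width: 0.0389
```

```bash
python3 go.py .4451 .0939 .004 -.986
```

```text
t 30.93 pos [0.4429 0.0937 0.0314] jaw yaw -0.985 yaxis [-0.005  0.    -1.   ] F [-0.   1.   0.6] w 0.0389 j [ 0.37  0.25 -0.73  2.06  0.21  0.9  -1.46]
shift mm [ 1.1 27.4  2. ] rot deg [ 0.2  0.1 -0.2]
```

Request:
arm_command(deltas=[0, 0.015, 0.0005, 0, 0, 0, 0, 0.024, 0.0005, 0, 0, 0, 0, 0.027, 0.0005, 0, 0, 0, 0, 0.0275, 0.0005, 0, 0, 0])

```text
time: 31.42
ee_pos: [0.4457, 0.0944, -0.0158]
eef_rot: [-0.623, 0.334, -0.334, 0.623]
ft_force: [-0.1, -0.2, 0.1]
width: 0.0388
```

Request:
arm_command(deltas=[0, 0, 0, 0, 0, 0, 0, 0, 0, 0, 0, 0, 0, 0, 0, 0, 0, 0, 0, 0, 0, 0, 0, 0], hand=0)

```text
time: 31.92
ee_pos: [0.4458, 0.0943, -0.0156]
eef_rot: [-0.623, 0.334, -0.335, 0.623]
ft_force: [-0.2, -0.7, 2.7]
width: 0.0156
```

Request:
arm_command(deltas=[0, -0.03, 0, 0, 0, 0, 0, -0.07, 0, 0, 0, 0, 0, -0.1, 0, 0, 0, 0, 0, -0.11, 0, 0, 0, 0])

```text
time: 32.42
ee_pos: [0.4465, 0.0944, 0.0957]
eef_rot: [-0.623, 0.334, -0.335, 0.623]
ft_force: [-0.3, 0.6, -1.2]
width: 0.0157
```

```bash
python3 go.py .501 .276 .12 -1.338
```

```text
t 32.42 pos [0.4465 0.0944 0.1177] jaw yaw -0.985 yaxis [ 0.003 -0.    -1.   ] F [-0.3  0.6 -1.2] w 0.0157 j [ 0.43  0.11 -0.76  1.99  0.09  1.07 -1.36]
shift mm [-121.2   -2.2  145.8] rot deg [-0.1 20.2  0.1]
```

Request:
arm_command(deltas=[-0.035, 0, 0.042, 0, 5, 0, -0.07, 0, 0.085, 0, 10, 0, -0.1, 0, 0.12, 0, 15, 0, -0.121, 0, 0.146, 0, 20.2, 0, -0.121, 0.03, 0.146, 0, 20.2, 0, -0.121, 0.06, 0.146, 0, 20.2, 0, -0.121, 0.08, 0.146, 0, 20.2, 0, -0.121, 0.09, 0.146, 0, 20.2, 0])

```text
time: 33.42
ee_pos: [0.4998, 0.2755, 0.0027]
eef_rot: [0.555, -0.439, 0.438, -0.554]
ft_force: [-0.2, 0.1, 0.1]
width: 0.0158
```

```bash
python3 go.py .501 .276 .022 -1.338
```

```text
t 33.42 pos [0.4998 0.2755 0.0247] jaw yaw -1.338 yaxis [-0.002 -0.001 -1.   ] F [-0.2  0.1  0.1] w 0.0158 j [-0.    0.51 -0.71  1.77  0.39  1.   -2.21]
shift mm [-0.2  2.7  1.3] rot deg [0.1 0.  0. ]
```

Request:
arm_command(deltas=[0, 0.002, 0.001, 0, 0, 0, 0, 0.002, 0.001, 0, 0, 0, 0, 0.002, 0.001, 0, 0, 0, 0, 0.002, 0.001, 0, 0, 0], hand=0.4)

```text
time: 33.92
ee_pos: [0.5017, 0.2762, 0.0028]
eef_rot: [-0.554, 0.438, -0.439, 0.555]
ft_force: [0.1, -0.2, 0.3]
width: 0.0342
```

Request:
arm_command(deltas=[0, -0.04, 0, 0, 0, 0, 0, -0.08, 0, 0, 0, 0, 0, -0.1, 0, 0, 0, 0, 0, -0.1, 0, 0, 0, 0])

```text
time: 34.42
ee_pos: [0.5021, 0.2764, 0.1032]
eef_rot: [-0.554, 0.438, -0.439, 0.555]
ft_force: [0.6, 0.5, -1.1]
width: 0.0349
```

```bash
python3 - <<'E'
from meas import *
p=r.camera('scene'); save(p['image'],'s6',(150,350,220,420),3)
for k,X in (('L1',(.511,.007,.007)),):
    rc=proj(p,X); m,c,a=soft(p,rc,bg=109); print(k,np.round(rc,1),c.round(1),a)
E
python3 go.py .5108 .007 .12 .097
```

```text
L1 [209.8 273. ] [210.7 273.8] 148
t 34.48 pos [0.5014 0.2758 0.1239] jaw yaw -1.338 yaxis [ 0. -0. -1.] F [-0.3 -0.2 -0.4] w 0.0348 j [ 0.05  0.4  -0.77  1.69  0.3   1.17 -2.14]
shift mm [263.7   4.  -52.9] rot deg [  0.  -82.2   0. ]
```

View pics/s6.png

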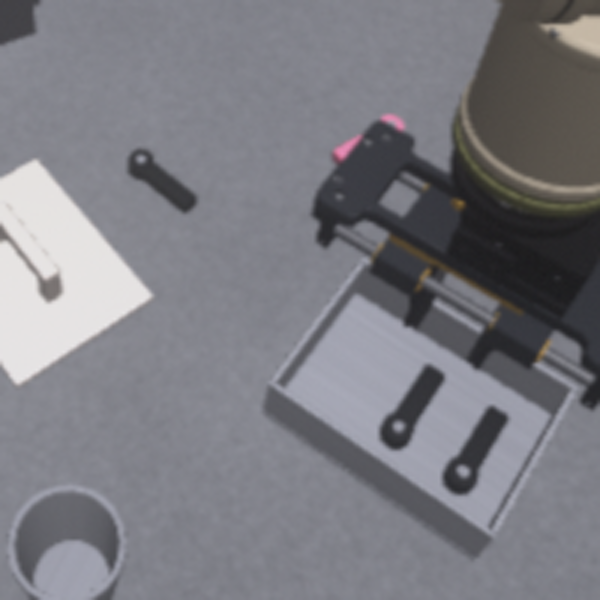

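Two levers are in the pan. The last one is at crop pixel (160,180).

Request:
arm_command(deltas=[0.04, 0, -0.008, 0, -10.5, 0, 0.08, 0, -0.016, 0, -21, 0, 0.12, 0, -0.024, 0, -31.5, 0, 0.16, 0, -0.032, 0, -42, 0, 0.2, 0, -0.04, 0, -52.5, 0, 0.23, 0, -0.046, 0, -63, 0, 0.25, 0, -0.05, 0, -73, 0, 0.264, 0.01, -0.053, 0, -82.2, 0], hand=0.45)

```text
time: 35.48
ee_pos: [0.5103, 0.0056, 0.0909]
eef_rot: [-0.706, -0.035, 0.036, 0.706]
ft_force: [0.2, -0.3, -0.8]
width: 0.0392
```

```bash
python3 go.py .5108 .007 .004 .097
```

```text
t 35.48 pos [0.5103 0.0056 0.1129] jaw yaw 0.101 yaxis [-0.001  0.    -1.   ] F [ 0.2 -0.3 -0.8] w 0.0392 j [ 0.72  0.31 -0.93  1.85  0.27  1.12 -0.21]
shift mm [  0.8 108.9   1.3] rot deg [-0.   0.2 -0.1]
```

Request:
arm_command(deltas=[0, 0.03, 0.001, 0, 0, 0, 0, 0.07, 0.001, 0, 0, 0, 0, 0.095, 0.001, 0, 0, 0, 0, 0.106, 0.001, 0, 0, 0, 0, 0.109, 0.001, 0, 0, 0, 0, 0.109, 0.001, 0, 0, 0])

```text
time: 36.22
ee_pos: [0.5111, 0.0081, -0.0163]
eef_rot: [0.706, 0.035, -0.034, -0.706]
ft_force: [0.8, 0.6, -0.3]
width: 0.0392
```

Request:
arm_command(deltas=[0, 0, 0, 0, 0, 0, 0, 0, 0, 0, 0, 0, 0, 0, 0, 0, 0, 0, 0, 0, 0, 0, 0, 0], hand=0)

```text
time: 36.72
ee_pos: [0.5109, 0.0079, -0.0165]
eef_rot: [0.706, 0.034, -0.034, -0.706]
ft_force: [-0.2, -1.2, 2.8]
width: 0.0154
```

Request:
arm_command(deltas=[0, -0.03, 0, 0, 0, 0, 0, -0.07, 0, 0, 0, 0, 0, -0.1, 0, 0, 0, 0, 0, -0.11, 0, 0, 0, 0])

```text
time: 37.22
ee_pos: [0.5116, 0.008, 0.0947]
eef_rot: [0.707, 0.035, -0.033, -0.706]
ft_force: [0.0, 0.4, -0.4]
width: 0.0157
```

```bash
python3 go.py .5125 .2274 .12 -1.338
```

```text
t 37.23 pos [0.5116 0.008  0.1167] jaw yaw 0.097 yaxis [ 0.002 -0.001 -1.   ] F [ 0.   0.4 -0.4] w 0.0157 j [ 0.72  0.3  -0.94  1.85  0.27  1.12 -0.22]
shift mm [ 22.2  -3.4 218.3] rot deg [-0.1 82.2  0.2]
```

Request:
arm_command(deltas=[0.004, -0.005, 0.03, 0, 10.5, 0, 0.008, -0.005, 0.07, 0, 21, 0, 0.011, -0.005, 0.11, 0, 31.5, 0, 0.014, -0.005, 0.15, 0, 42, 0, 0.018, -0.004, 0.18, 0, 52.5, 0, 0.02, -0.003, 0.2, 0, 63, 0, 0.022, -0.003, 0.218, 0, 73, 0, 0.022, -0.003, 0.218, 0, 82.2, 0])

```text
time: 38.22
ee_pos: [0.5104, 0.2287, 0.095]
eef_rot: [0.554, -0.44, 0.439, -0.554]
ft_force: [0.3, -0.8, -0.2]
width: 0.0157
```

```bash
python3 go.py .5125 .2274 .022 -1.338
```

```text
t 38.23 pos [0.5104 0.2287 0.117 ] jaw yaw -1.341 yaxis [-0.002  0.    -1.   ] F [ 0.3 -0.8 -0.2] w 0.0157 j [ 0.12  0.37 -0.75  1.73  0.27  1.15 -2.04]
shift mm [ 1.8 95.   1.9] rot deg [ 0.1 -0.1 -0. ]
```

Request:
arm_command(deltas=[0.001, 0.03, 0.001, 0, 0, 0, 0.001, 0.065, 0.001, 0, 0, 0, 0.001, 0.088, 0.001, 0, 0, 0, 0.001, 0.095, 0.001, 0, 0, 0, 0.001, 0.095, 0.001, 0, 0, 0])

```text
time: 38.85
ee_pos: [0.5124, 0.2264, 0.0009]
eef_rot: [0.555, -0.439, 0.438, -0.555]
ft_force: [-0.4, 0.4, 0.5]
width: 0.0154
```

Request:
arm_command(deltas=[0, 0, 0, 0, 0, 0, 0, 0, 0, 0, 0, 0, 0, 0, 0, 0, 0, 0], hand=0.4)

```text
time: 39.22
ee_pos: [0.513, 0.2264, 0.0017]
eef_rot: [-0.555, 0.438, -0.439, 0.555]
ft_force: [-0.4, 0.1, 0.3]
width: 0.0327
```

Request:
arm_command(deltas=[0, -0.04, 0, 0, 0, 0, 0, -0.08, 0, 0, 0, 0, 0, -0.12, 0, 0, 0, 0, 0, -0.15, 0, 0, 0, 0])

```text
time: 39.72
ee_pos: [0.513, 0.2266, 0.1533]
eef_rot: [-0.554, 0.438, -0.439, 0.555]
ft_force: [0.6, 1.0, -1.0]
width: 0.0347
```

```bash
python3 - <<'E'
from meas import *
import pickle
p=r.camera('scene'); save(p['image'],'s7',None,1.5); t=r.camera('top'); save(t['image'],'t7',None,1.5)
pickle.dump((t,p),open('d7.pkl','wb'))
D=pickle.load(open('d0.pkl','rb'))
for n,im in(('scene',p),('top',t)):
    for x in r.regions_of(im,'lid'): print(n,x['conf'],x['centre'],x['region'].sum())
E
python3 go.py .6478 .0049 .15 -.0424
```

```text
scene 0.76 [240.0, 227.8] 3269
scene 0.63 [286.9, 356.9] 274
scene 0.46 [281.1, 363.3] 4907
top 0.96 [169.1, 256.1] 3433
top 0.69 [189.2, 418.3] 168
t 39.92 pos [0.5129 0.2263 0.1735] jaw yaw -1.338 yaxis [ 0.001 -0.    -1.   ] F [ 0.3 -0.6 -0.8] w 0.0346 j [ 0.15  0.31 -0.77  1.67  0.23  1.25 -2.  ]
shift mm [246.6  23.7  80.1] rot deg [ -0.  -74.2   0.1]
```

View pics/s7.png

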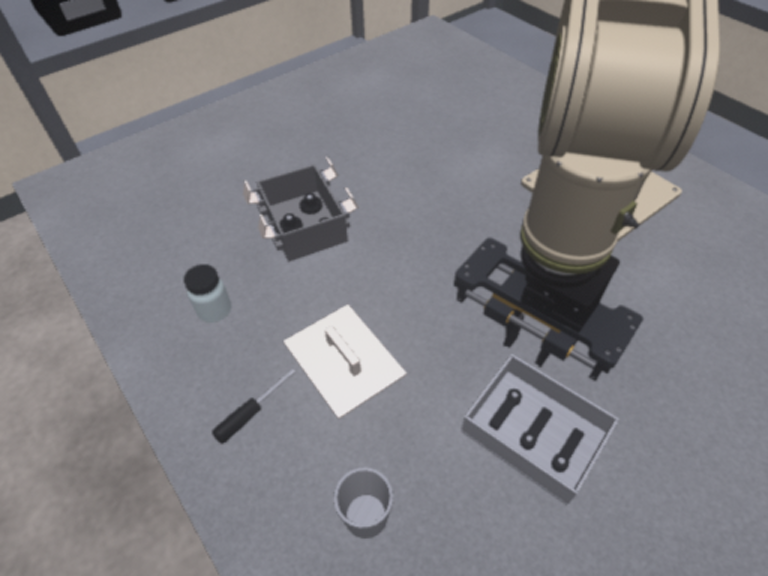

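View pics/t7.png

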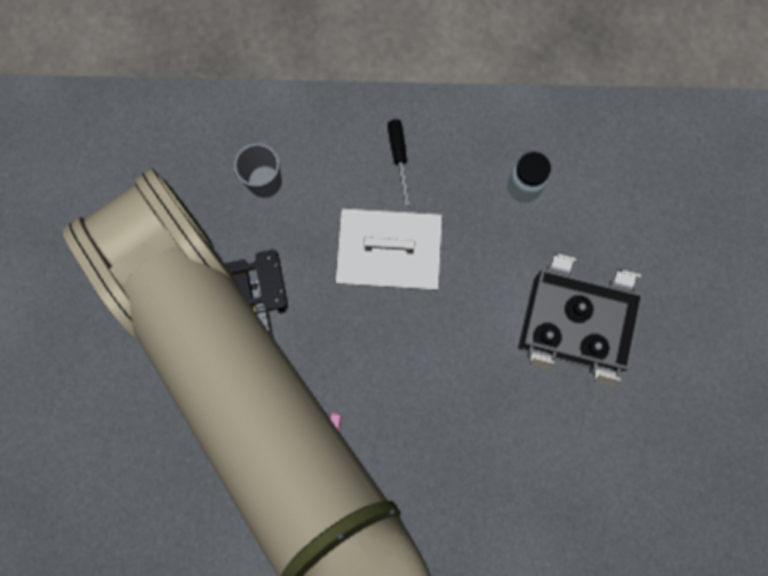

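All six spares are where they belong: three couplings in the case, three levers in the pan. The bystanders have not moved. Next I refine the lid and case poses.

Run:
```python
from meas import *
from wire import *
import pickle
t,p=pickle.load(open('d7.pkl','rb'))
ms=[]
for im,rc in((t,(169,256)),(p,(240,228))):
    g=im['image'].min(2); bw=(g>155).astype(np.uint8)
    n,l=cv2.connectedComponents(bw); m=(l==np.bincount(l[rc[0]-12:rc[0]+12,rc[1]-12:rc[1]+12].ravel(),minlength=n)[1:].argmax()+1).astype(np.uint8)
    m=cv2.morphologyEx(m,cv2.MORPH_CLOSE,np.ones((7,7),np.uint8)); ms.append(m.astype(float)); print(m.sum())
q,f=fit('lid',[(t,ms[0]),(p,ms[1])],[.648,.005,.008,-.04]); print(q.round(4),round(f,4))
for z in (.008,):
  q,f=fit('lid',[(t,ms[0]),(p,ms[1])],[.648,.005,z,-.04],(1,1,0,1)); print(q.round(4),round(f,4))
LID=rect(.063,.083,.006,(0,0,255))+rect(.007,.04,.042,(0,180,0))
wire(t,q,(125,205,200,310),'wl1',5,LID); wire(p,q,(190,290,180,280),'wl2',5,LID)
a=cv2.imread('pics/wl1.png');b=cv2.imread('pics/wl2.png');b=cv2.resize(b,(400,400));a=cv2.resize(a,(int(a.shape[1]*.72),int(a.shape[0]*.72)));
c=np.zeros((400,400+a.shape[1],3),np.uint8);c[:a.shape[0],:a.shape[1]]=a;c[:,a.shape[1]:]=b;cv2.imwrite('pics/wl.png',c)
```

```text
3340
3302
[ 0.6473  0.005   0.0084 -0.0407] 0.0361
[ 0.6472  0.0051  0.008  -0.0394] 0.0361
```

View pics/wl.png

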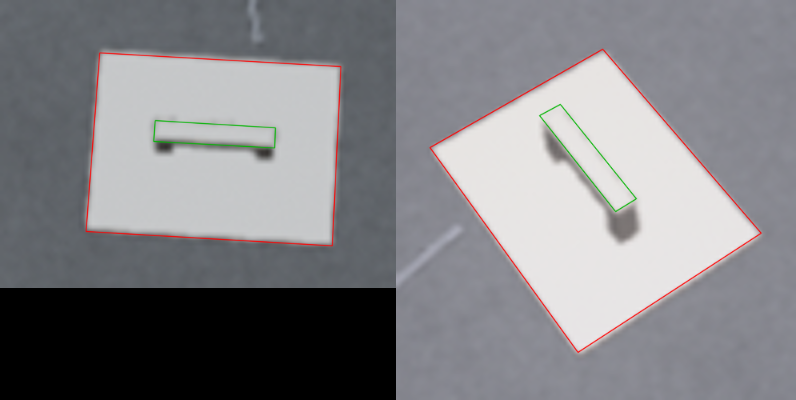

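```bash
cat > casefit.py <<'E'
from wire import *
import pickle
from scipy.ndimage import map_coordinates,gaussian_filter
from scipy.optimize import minimize
D=pickle.load(open('d0.pkl','rb'));pt,ps=D['top'],D['scene']
def G(p):
    g=gaussian_filter(p['image'].astype(float).mean(2),.8); gy,gx=np.gradient(g); return gy,gx
GT,GS=G(pt),G(ps)
def rs(hx,hy,z): return [(a,b) for a,b,_ in rect(hx,hy,z,0)]
# order of edges: +y, -x, -y, +x
ri=rs(.056,.076,.07);ro=rs(.06,.08,.07);fl=rs(.056,.076,.004);ba=rs(.06,.08,0)
# inner rim & floor edges: top sees inner walls +x and -y ; scene sees inner walls -x,-y ; outer +y
segT=[ri[3],ri[2],fl[3],fl[2],ba[0],ri[0],ri[1]]
segS=[ri[1],ri[2],fl[1],fl[2],ba[0],ro[0],ri[0]]
def score(q,p,g,segs):
    Rz=R.from_euler('z',q[3]).as_matrix(); s=0
    for P,Q in segs:
        t=np.linspace(.03,.97,60)[:,None]; X=(np.array(P)*(1-t)+np.array(Q)*t)@Rz.T+q[:3]
        T=p['world_from_camera'];c=(X-T[:3,3])@T[:3,:3];u=c@p['intrinsics'].T;u=u[:,:2]/u[:,2:]
        d=u[-1]-u[0];d/=np.linalg.norm(d)
        gy=map_coordinates(g[0],[u[:,1],u[:,0]],order=1);gx=map_coordinates(g[1],[u[:,1],u[:,0]],order=1)
        s+=np.minimum(np.abs(gx*-d[1]+gy*d[0]),30).mean()
    return s
def fitc(which,z=0):
    f=lambda v:-sum(score([v[0],v[1],z,v[2]],*a) for a in which)
    best=min((minimize(f,[.528+dx,-.296+dy,-.235+da],method='Nelder-Mead',options=dict(initial_simplex=np.array([.528+dx,-.296+dy,-.235+da])+np.r_[[np.zeros(3)],np.diag([.004,.004,.03])],xatol=1e-5)) for dx in(-.003,0,.003) for dy in(-.003,0,.003) for da in (-.02,.02)),key=lambda o:o.fun)
    return best.x.round(4),round(best.fun,1)
if __name__=='__main__':
    T=(pt,GT,segT);S=(ps,GS,segS)
    print('T',fitc([T]));print('S',fitc([S]));o=fitc([T,S]);print('both',o)
    q=[o[0][0],o[0][1],0,o[0][2]]
    wire(pt,q,(160,270,330,440),'w3',4,CASE); wire(ps,q,(90,190,150,250),'w4',4,CASE)
    a=cv2.imread('pics/w3.png');b=cv2.imread('pics/w4.png');c=np.zeros((440,840,3),np.uint8);c[:,:440]=a;c[:400,440:]=b;cv2.imwrite('pics/w34.png',cv2.resize(c,(800,419)))
E
python3 casefit.py
```

```text
T (array([ 0.5286, -0.2958, -0.2364]), np.float64(-139.9))
S (array([ 0.5291, -0.2941, -0.2315]), np.float64(-109.6))
both (array([ 0.5287, -0.2953, -0.2338]), np.float64(-246.5))
```

View pics/w34.png

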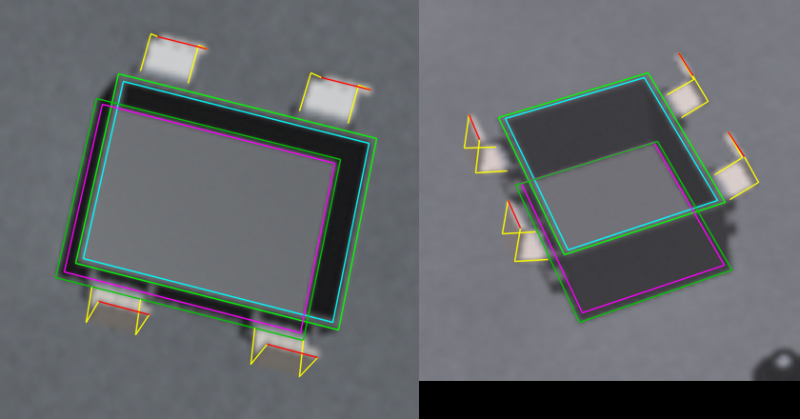

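```bash
python3 go.py .6472 .0051 .15 -.040
```

```text
t 39.92 pos [0.5129 0.2263 0.1735] jaw yaw -1.338 yaxis [ 0.001 -0.    -1.   ] F [ 0.3 -0.6 -0.8] w 0.0346 j [ 0.15  0.31 -0.77  1.67  0.23  1.25 -2.  ]
shift mm [246.3  23.7  79.6] rot deg [ -0.  -74.4   0.1]
```

Request:
arm_command(deltas=[0.03, 0, 0.01, 0, -10, 0, 0.065, 0, 0.02, 0, -20, 0, 0.1, 0, 0.03, 0, -30, 0, 0.135, 0.005, 0.043, 0, -40, 0, 0.17, 0.01, 0.055, 0, -50, 0, 0.205, 0.015, 0.066, 0, -60, 0, 0.23, 0.02, 0.075, 0, -70, 0, 0.246, 0.024, 0.0796, 0, -74.4, 0], hand=0.45, grip_force=50)

```text
time: 40.92
ee_pos: [0.6468, 0.0037, 0.1251]
eef_rot: [0.707, -0.014, 0.012, -0.707]
ft_force: [0.1, 0.4, 0.7]
width: 0.0391
```

```bash
python3 go.py .6472 .0051 .024 -.040
```

```text
t 40.92 pos [0.6468 0.0037 0.1471] jaw yaw -0.037 yaxis [-0.002  0.    -1.   ] F [0.1 0.4 0.7] w 0.0391 j [ 0.52  0.57 -0.84  1.46  0.43  1.31 -0.39]
shift mm [  0.7 123.1   1.5] rot deg [ 0.   0.2 -0.1]
```

Request:
arm_command(deltas=[0, 0.03, 0.0015, 0, 0, 0, 0, 0.075, 0.0015, 0, 0, 0, 0, 0.105, 0.0015, 0, 0, 0, 0, 0.119, 0.0015, 0, 0, 0, 0, 0.123, 0.0015, 0, 0, 0, 0, 0.123, 0.0015, 0, 0, 0])

```text
time: 41.68
ee_pos: [0.6475, 0.0071, 0.005]
eef_rot: [-0.707, 0.013, -0.014, 0.707]
ft_force: [-0.4, -1.3, 0.8]
width: 0.0391
```

Request:
arm_command(deltas=[0, 0, 0, 0, 0, 0, 0, 0, 0, 0, 0, 0, 0, 0, 0, 0, 0, 0, 0, 0, 0, 0, 0, 0, 0, 0, 0, 0, 0, 0], hand=0)

```text
time: 42.3
ee_pos: [0.6473, 0.0068, 0.0046]
eef_rot: [0.707, -0.014, 0.014, -0.707]
ft_force: [-0.4, -1.1, 2.8]
width: 0.0135
```

```bash
python3 go.py
```

```text
t 42.3 pos [0.6473 0.0068 0.0266] jaw yaw -0.039 yaxis [ 0.001 -0.    -1.   ] F [-0.4 -1.1  2.8] w 0.0135 j [ 0.48  0.68 -0.78  1.56  0.52  1.11 -0.46]
```

Request:
arm_command(deltas=[0, -0.01, 0, 0, 0, 0, 0, -0.03, 0, 0, 0, 0, 0, -0.06, 0, 0, 0, 0, 0, -0.1, 0, 0, 0, 0, 0, -0.13, 0, 0, 0, 0, 0, -0.145, 0, 0, 0, 0, 0, -0.145, 0, 0, 0, 0])

```text
time: 43.18
ee_pos: [0.6474, 0.007, 0.1502]
eef_rot: [0.707, -0.013, 0.014, -0.707]
ft_force: [-1.0, -0.3, -2.5]
width: 0.0135
```

```bash
python3 go.py .5291 -.2936 .17 -.2338
```

```text
t 43.17 pos [0.6474 0.007  0.1722] jaw yaw -0.039 yaxis [ 0.002 -0.    -1.   ] F [-1.  -0.3 -2.5] w 0.0135 j [ 0.52  0.55 -0.85  1.43  0.41  1.35 -0.39]
shift mm [-106.5    2.1 -305. ] rot deg [ 0.  11.2  0.1]
```

Request:
arm_command(deltas=[-0.01, 0.001, -0.03, 0, 1.5, 0, -0.025, 0.001, -0.075, 0, 3, 0, -0.043, 0.001, -0.125, 0, 5, 0, -0.06, 0.001, -0.175, 0, 7, 0, -0.078, 0.001, -0.225, 0, 9, 0, -0.094, 0.001, -0.27, 0, 11.2, 0, -0.104, 0.002, -0.297, 0, 11.2, 0, -0.1065, 0.002, -0.305, 0, 11.2, 0])

```text
time: 44.18
ee_pos: [0.5268, -0.2957, 0.1456]
eef_rot: [-0.702, 0.085, -0.083, 0.702]
ft_force: [0.2, 0.7, -2.2]
width: 0.0138
```

Request:
arm_command(deltas=[0, 0, 0, 0, 0, 0, 0, 0, 0, 0, 0, 0])

```text
time: 44.42
ee_pos: [0.5294, -0.2918, 0.147]
eef_rot: [-0.702, 0.082, -0.082, 0.703]
ft_force: [0.8, -0.3, -2.7]
width: 0.0131
```

```bash
cat > lidchk.py <<'E'
import sys
from meas import *
from wire import *
from go import st,go
def chk(name,zguess):
    p=r.camera('scene'); s=r.read_state(); P=np.array(s['ee_pos'])+[0,0,.022];A=R.from_quat(s['eef_rot']).as_matrix()
    yaw=np.arctan2(A[1,0],A[0,0])
    q=[P[0]-np.sin(-yaw)*0-(-np.sin(yaw))*.0017,P[1]-np.cos(yaw)*.0017,P[2]-.0186,yaw]
    print('lid expected',np.round(q,4))
    LID=rect(.063,.083,.006,(0,0,255))+rect(.063,.083,0,(0,0,160))
    a,b=proj(p,q[:3]); a,b=int(a),int(b)
    wire(p,q,(max(a-60,0),a+60,b-65,b+65),name,6,LID)
st(); chk(sys.argv[1],0)
E
python3 lidchk.py lc1; python3 go.py .5291 -.2936 .17 -.2338
```

```text
t 44.42 pos [ 0.5294 -0.2918  0.169 ] jaw yaw -0.232 yaxis [ 0.     0.001 -1.   ] F [ 0.8 -0.3 -2.7] w 0.0131 j [ 1.03  0.43 -0.77  1.56  0.3   1.28 -0.02]
lid expected [ 0.529  -0.2935  0.1505 -0.2321]
t 44.48 pos [ 0.5294 -0.2918  0.1691] jaw yaw -0.232 yaxis [ 0.     0.001 -1.   ] F [-0.   0.2 -2.1] w 0.0135 j [ 1.03  0.43 -0.77  1.56  0.3   1.28 -0.02]
shift mm [ 0.1 -0.9 -1.8] rot deg [-0.   0.1  0. ]
```

View pics/lc1.png

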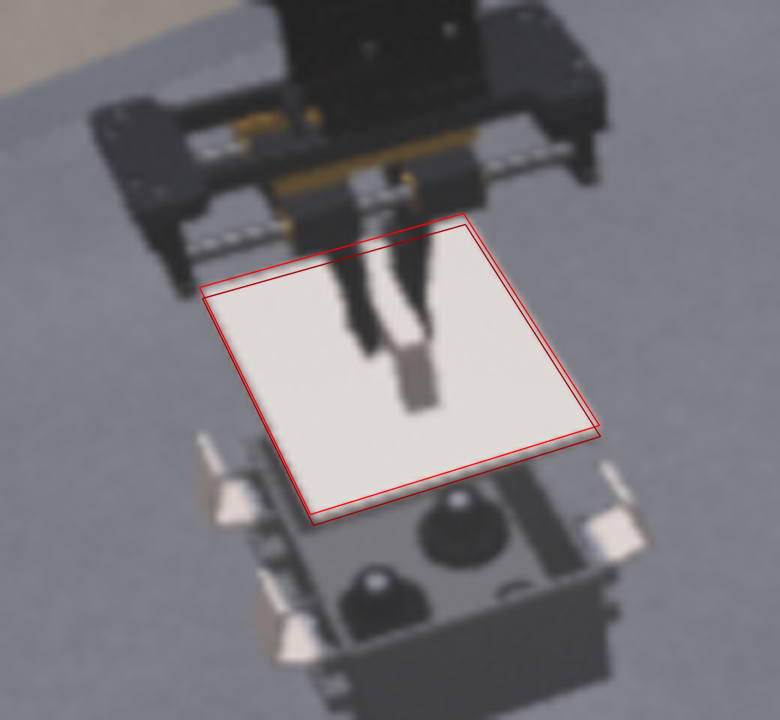

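The lid in hand matches the expected pose to about 1 px and stands level over the case. Now lower it.

Request:
arm_command(deltas=[0, 0.02, -0.0018, 0, 0, 0, 0, 0.045, -0.0018, 0, 0, 0, 0, 0.06, -0.0018, 0, 0, 0, 0, 0.064, -0.0018, 0, 0, 0, 0, 0.064, -0.0018, 0, 0, 0])

```text
time: 45.1
ee_pos: [0.5285, -0.2953, 0.0834]
eef_rot: [-0.702, 0.083, -0.083, 0.702]
ft_force: [0.4, -0.6, -1.4]
width: 0.0134
```

```bash
python3 go.py .5291 -.2936 .088 -.2338
```

```text
t 45.1 pos [ 0.5285 -0.2953  0.1054] jaw yaw -0.234 yaxis [ 0.  0. -1.] F [ 0.4 -0.6 -1.4] w 0.0134 j [ 1.01  0.48 -0.74  1.62  0.35  1.17 -0.05]
shift mm [ 0.2 17.4  1.8] rot deg [-0. -0.  0.]
```

Request:
arm_command(deltas=[0, 0.004, 0.001, 0, 0, 0, 0, 0.008, 0.001, 0, 0, 0, 0, 0.011, 0.001, 0, 0, 0, 0, 0.014, 0.001, 0, 0, 0, 0, 0.016, 0.001, 0, 0, 0, 0, 0.016, 0.001, 0, 0, 0])

```text
time: 45.85
ee_pos: [0.5284, -0.2944, 0.0671]
eef_rot: [-0.702, 0.083, -0.083, 0.702]
ft_force: [0.3, 0.2, -2.6]
width: 0.0136
```

Request:
arm_command(deltas=[0, 0.001, 0, 0, 0, 0, 0, 0.0015, 0, 0, 0, 0])

```text
time: 46.1
ee_pos: [0.5286, -0.2945, 0.0665]
eef_rot: [0.702, -0.083, 0.083, -0.702]
ft_force: [-5.3, 1.7, 9.2]
width: 0.0139
```

```bash
python3 lidchk.py lc2
```

```text
t 46.1 pos [ 0.5286 -0.2945  0.0885] jaw yaw -0.235 yaxis [ 0. -0. -1.] F [-5.3  1.7  9.2] w 0.0139 j [ 1.01  0.5  -0.74  1.64  0.36  1.14 -0.06]
lid expected [ 0.5282 -0.2962  0.0699 -0.2347]
```

View pics/lc2.png

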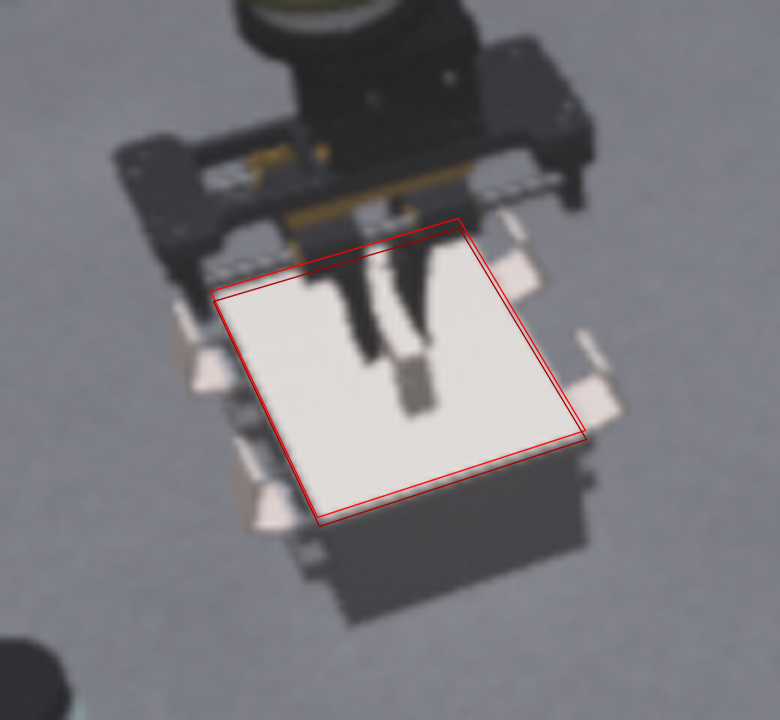

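The lid is down at 0.070 with contact force. Release it.

Request:
arm_command(deltas=[0, -0.001, 0, 0, 0, 0, 0, -0.001, 0, 0, 0, 0, 0, -0.001, 0, 0, 0, 0, 0, -0.001, 0, 0, 0, 0], hand=0.4)

```text
time: 46.65
ee_pos: [0.5285, -0.2945, 0.0667]
eef_rot: [0.702, -0.083, 0.083, -0.702]
ft_force: [-0.5, -0.1, -0.6]
width: 0.0339
```

Request:
arm_command(deltas=[0, -0.02, 0, 0, 0, 0, 0, -0.05, 0, 0, 0, 0, 0, -0.09, 0, 0, 0, 0, 0, -0.12, 0, 0, 0, 0, 0, -0.12, 0, 0, 0, 0])

```text
time: 47.28
ee_pos: [0.5301, -0.2948, 0.1908]
eef_rot: [0.703, -0.081, 0.084, -0.701]
ft_force: [0.9, 0.1, 0.2]
width: 0.0347
```

Run:
```python
from meas import *
from wire import *
from go import st
st()
p=r.camera('scene')
q=[.5287,-.2953,0,-.2338]
LID=rect(.063,.083,.076,(0,0,255))+rect(.063,.083,.07,(0,0,160))+rect(.007,.04,.112,(0,180,0))
wire(p,q,(70,190,135,265),'lc3',6,LID+clips())
```

```text
t 47.27 pos [ 0.5301 -0.2948  0.2128] jaw yaw -0.234 yaxis [ 0.005 -0.003 -1.   ] F [0.9 0.1 0.2] w 0.0347 j [ 1.04  0.39 -0.78  1.5   0.28  1.36  0.  ]
```

View pics/lc3.png

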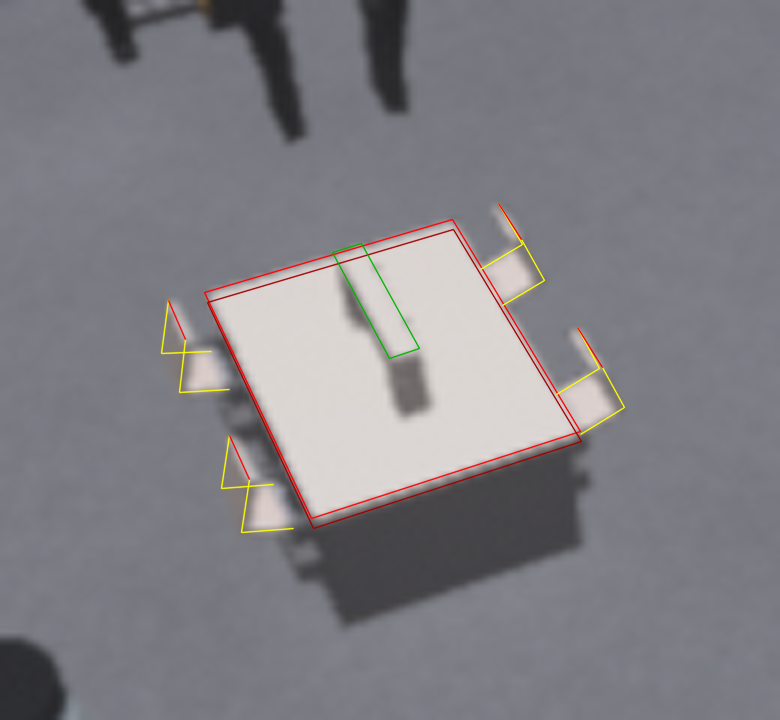

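```bash
python3 - <<'E'
from h import *
import pickle
t,p=pickle.load(open('d7.pkl','rb'))
for z in (.02,.03,.04,.05,.06):
    a,b=proj(p,[.5094,-.1219,z]); print('bracket z',z,round((b-230)*8),round((a-130)*8))
q=[.5287,-.2953,-.2338]; c,s=np.cos(q[2]),np.sin(q[2])
f=lambda x,y:(round(q[0]+c*x-s*y,4),round(q[1]+s*x+c*y,4))
for n,sx,sy in (('NL',-1,1),('FR',1,-1),('FL',1,1),('NR',-1,-1)):
    print(n,'out',f(sx*.118,sy*.05),'in',f(sx*.062,sy*.05))
for k in ('jar','cup'):
    x=r.regions_of(r.camera('top'),k); print(k,[atz(t,*v['centre'],.09).round(3) for v in x[:1]])
E
python3 go.py .4256 -.2193 .16 -1.805
```

```text
bracket z 0.02 102 369
bracket z 0.03 100 349
bracket z 0.04 99 329
bracket z 0.05 98 309
bracket z 0.06 96 288
NL out (np.float64(0.4255), np.float64(-0.2193)) in (np.float64(0.48), np.float64(-0.2323))
FR out (np.float64(0.6319), np.float64(-0.3713)) in (np.float64(0.5774), np.float64(-0.3583))
FL out (np.float64(0.6551), np.float64(-0.274)) in (np.float64(0.6006), np.float64(-0.261))
NR out (np.float64(0.4023), np.float64(-0.3166)) in (np.float64(0.4568), np.float64(-0.3296))
jar [array([ 0.746, -0.212,  0.09 ])]
cup [array([0.752, 0.212, 0.09 ])]
t 47.52 pos [ 0.528  -0.2943  0.208 ] jaw yaw -0.235 yaxis [-0.001  0.001 -1.   ] F [ 0.4 -0.5  0.1] w 0.0346 j [ 1.04  0.4  -0.78  1.5   0.28  1.36  0.  ]
shift mm [-117.    48.2   49.2] rot deg [ 0.  90.  -0.1]
```

Request:
arm_command(deltas=[-0.02, 0, 0.01, 0, 10.5, 0, -0.05, 0, 0.02, 0, 21, 0, -0.08, 0.01, 0.035, 0, 31.5, 0, -0.1, 0.02, 0.043, 0, 42, 0, -0.117, 0.03, 0.049, 0, 52.5, 0, -0.117, 0.04, 0.049, 0, 63, 0, -0.117, 0.048, 0.049, 0, 73, 0, -0.117, 0.048, 0.049, 0, 83, 0], hand=0, grip_force=20)

```text
time: 48.52
ee_pos: [0.4253, -0.2192, 0.1376]
eef_rot: [-0.47, 0.529, -0.528, 0.469]
ft_force: [0.4, 0.3, 0.2]
width: 0.0007
```

```bash
python3 go.py .4255 -.2193 .086 -1.805
```

```text
t 48.52 pos [ 0.4253 -0.2192  0.1596] jaw yaw -1.689 yaxis [-0.002  0.001 -1.   ] F [0.4 0.3 0.2] w 0.0007 j [ 1.04  0.11 -0.69  1.89  0.07  1.17 -1.36]
shift mm [ 0.2 73.6  0.4] rot deg [ 0.1  6.7 -0.1]
```

Request:
arm_command(deltas=[0, 0.02, 0, 0, 6.7, 0, 0, 0.05, 0, 0, 6.7, 0, 0, 0.068, 0, 0, 6.7, 0, 0, 0.0735, 0, 0, 6.7, 0, 0, 0.0735, 0, 0, 6.7, 0])

```text
time: 49.15
ee_pos: [0.4262, -0.2196, 0.0654]
eef_rot: [-0.439, 0.554, -0.554, 0.44]
ft_force: [-0.3, 0.7, -0.7]
width: 0.0004
```

Run:
```python
from go import *
st(); go(.4255,-.2193,.086,-1.805)
p=r.camera('scene'); save(p['image'],'k1',(60,190,135,265),5)
p=r.camera('top'); save(p['image'],'k1t',(140,290,300,450),4)
```

```text
t 49.15 pos [ 0.4262 -0.2196  0.0874] jaw yaw -1.8 yaxis [ 0.  0. -1.] F [-0.3  0.7 -0.7] w 0.0004 j [ 1.01  0.2  -0.67  1.96  0.15  1.02 -1.54]
shift mm [-0.1  1.4 -0.8] rot deg [-0.   0.3 -0. ]
```

View pics/k1.png

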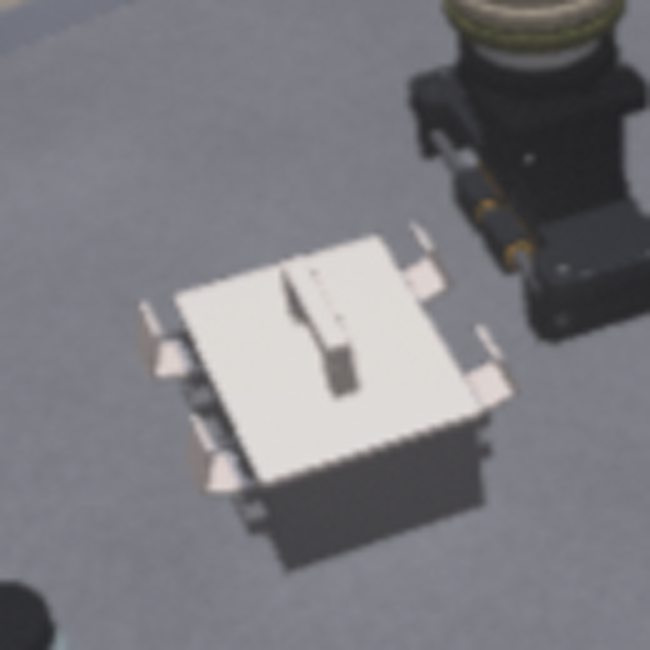

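Request:
arm_command(deltas=[0, 0.001, 0.012, 0, 0, 0, 0, 0.001, 0.022, 0, 0, 0, 0, 0.001, 0.03, 0, 0, 0, 0, 0.001, 0.038, 0, 0, 0, 0, 0.001, 0.046, 0, 0, 0, 0, 0.001, 0.054, 0, 0, 0])

```text
time: 50.0
ee_pos: [0.4795, -0.232, 0.0642]
eef_rot: [0.439, -0.554, 0.554, -0.44]
ft_force: [-0.8, -0.8, 0.5]
width: 0.0004
```

Run:
```python
from go import *
st()
p=r.camera('scene'); save(p['image'],'k2',(60,190,135,265),5)
```

```text
t 50.0 pos [ 0.4795 -0.232   0.0862] jaw yaw -1.8 yaxis [ 0.  0. -1.] F [-0.8 -0.8  0.5] w 0.0004 j [ 0.94  0.32 -0.66  1.83  0.22  1.06 -1.61]
```

View pics/k2.png

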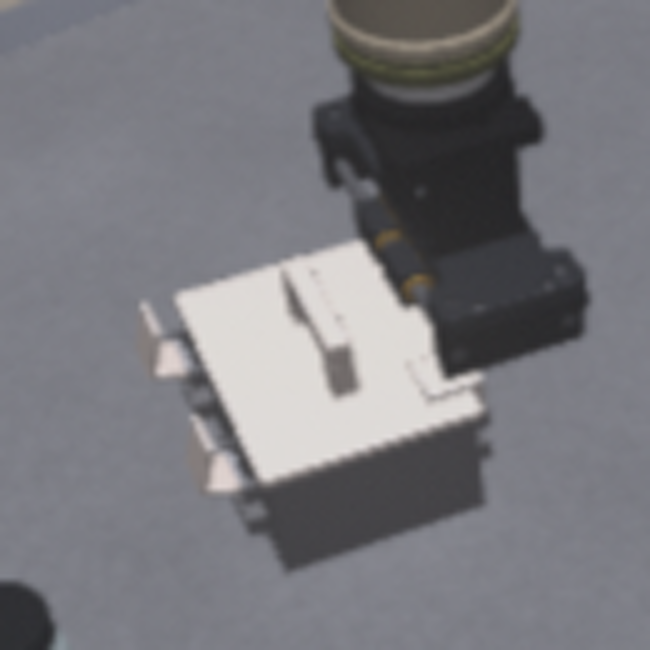

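The near-left clip is shut, with its tongue on the lid at pixel (440,380). Next is the diagonal one, far right.

Request:
arm_command(deltas=[0, -0.02, -0.02, 0, 0, 0, 0, -0.05, -0.02, 0, 0, 0, 0, -0.08, -0.02, 0, 0, 0, 0, -0.09, -0.02, 0, 0, 0])

```text
time: 50.55
ee_pos: [0.4599, -0.2276, 0.1556]
eef_rot: [0.439, -0.553, 0.555, -0.44]
ft_force: [0.8, 0.3, 0.5]
width: 0.0002
```

```bash
python3 go.py .6319 -.3713 .17 -1.805
```

```text
t 50.55 pos [ 0.4599 -0.2276  0.1776] jaw yaw -1.8 yaxis [ 0.002 -0.001 -1.   ] F [0.8 0.3 0.5] w 0.0002 j [ 1.    0.18 -0.69  1.79  0.12  1.22 -1.52]
shift mm [100.9   8.1 200.1] rot deg [-0.1  0.3  0. ]
```

Request:
arm_command(deltas=[0.02, 0, 0.04, 0, 0, 0, 0.045, 0, 0.09, 0, 0, 0, 0.07, 0, 0.14, 0, 0, 0, 0.093, 0, 0.185, 0, 0, 0, 0.101, 0, 0.2, 0, 0, 0, 0.101, 0.01, 0.2, 0, 0, 0, 0.101, 0.04, 0.2, 0, 0, 0, 0.101, 0.07, 0.2, 0, 0, 0])

```text
time: 51.55
ee_pos: [0.6301, -0.3702, 0.0824]
eef_rot: [-0.44, 0.554, -0.554, 0.44]
ft_force: [-0.9, -0.8, -0.5]
width: 0.0002
```

```bash
python3 go.py .6319 -.3713 .086 -1.805
```

```text
t 51.55 pos [ 0.6301 -0.3702  0.1044] jaw yaw -1.8 yaxis [-0.001  0.    -1.   ] F [-0.9 -0.8 -0.5] w 0.0002 j [ 0.82  0.71 -0.57  1.24  0.38  1.3  -1.54]
shift mm [ 0.7 18.4  2. ] rot deg [ 0.1  0.3 -0. ]
```

Request:
arm_command(deltas=[0, 0.012, 0.001, 0, 0, 0, 0, 0.0184, 0.001, 0, 0, 0, 0, 0.0184, 0, 0, 0, 0, 0, 0.0184, -0.012, 0, 0, 0, 0, 0.0184, -0.024, 0, 0, 0, 0, 0.0184, -0.034, 0, 0, 0, 0, 0.0184, -0.044, 0, 0, 0, 0, 0.0184, -0.054, 0, 0, 0])

```text
time: 52.55
ee_pos: [0.5789, -0.359, 0.0675]
eef_rot: [0.439, -0.553, 0.555, -0.44]
ft_force: [-0.1, -0.2, -0.4]
width: 0.0002
```

Run:
```python
from go import *
st()
p=r.camera('scene'); save(p['image'],'k3',(60,190,135,265),5)
```

```text
t 52.55 pos [ 0.5789 -0.359   0.0895] jaw yaw -1.8 yaxis [ 0.002 -0.001 -1.   ] F [-0.1 -0.2 -0.4] w 0.0002 j [ 0.9   0.62 -0.59  1.42  0.35  1.2  -1.53]
```

View pics/k3.png

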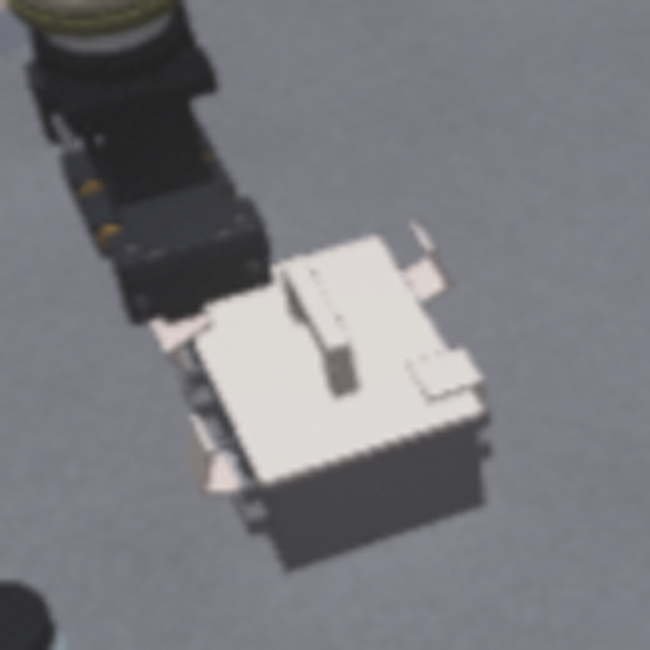

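Request:
arm_command(deltas=[0, 0.003, -0.008, 0, 0, 0, 0, 0.003, -0.014, 0, 0, 0, 0, 0.003, -0.014, 0, 0, 0])

```text
time: 52.98
ee_pos: [0.5643, -0.3558, 0.0627]
eef_rot: [-0.44, 0.554, -0.554, 0.439]
ft_force: [-1.0, -0.3, 0.3]
width: 0.0006
```

Request:
arm_command(deltas=[0, -0.04, 0, 0, 0, 0, 0, -0.09, 0, 0, 0, 0, 0, -0.09, 0.05, 0, 0, 0, 0, -0.09, 0.06, 0, 0, 0])

```text
time: 53.48
ee_pos: [0.6253, -0.3688, 0.1525]
eef_rot: [-0.439, 0.554, -0.554, 0.44]
ft_force: [0.2, 0.5, -1.1]
width: 0.0007
```

Run:
```python
from go import *
st()
p=r.camera('scene'); save(p['image'],'k4',(60,190,135,265),5)
```

```text
t 53.48 pos [ 0.6253 -0.3688  0.1745] jaw yaw -1.799 yaxis [ 0.001  0.001 -1.   ] F [ 0.2  0.5 -1.1] w 0.0007 j [ 0.83  0.65 -0.6   1.18  0.35  1.41 -1.52]
```

View pics/k4.png

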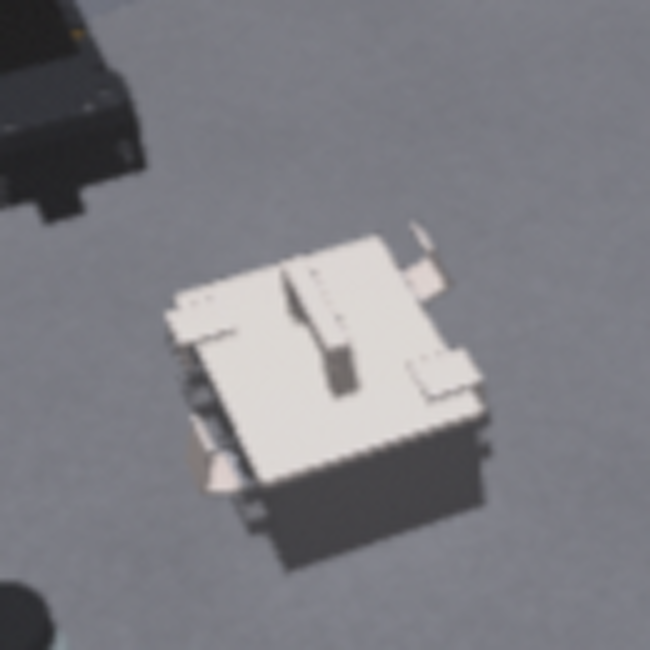

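The far-right clip is shut at pixel (205,325). Near right (430,270) and far left (215,460) are still up. Far left is next.

```bash
python3 go.py .6551 -.274 .084 -1.805
```

```text
t 53.52 pos [ 0.625  -0.3686  0.1738] jaw yaw -1.799 yaxis [ 0.     0.001 -1.   ] F [-0.8  0.4 -1. ] w 0.0008 j [ 0.83  0.65 -0.6   1.18  0.35  1.41 -1.52]
shift mm [-98.8  90.    7.9] rot deg [ 0.   0.4 -0.1]
```

Request:
arm_command(deltas=[-0.04, 0, 0.008, 0, 0, 0, -0.08, 0, 0.008, 0, 0, 0, -0.099, 0.01, 0.008, 0, 0, 0, -0.099, 0.04, 0.008, 0, 0, 0, -0.099, 0.07, 0.008, 0, 0, 0, -0.099, 0.085, 0.008, 0, 0, 0, -0.099, 0.089, 0.008, 0, 0, 0])

```text
time: 54.4
ee_pos: [0.6527, -0.2754, 0.0628]
eef_rot: [-0.44, 0.554, -0.554, 0.439]
ft_force: [-0.8, 0.1, 0.7]
width: 0.0004
```

Request:
arm_command(deltas=[0, 0, -0.012, 0, 0, 0, 0, 0, -0.022, 0, 0, 0, 0, 0, -0.03, 0, 0, 0, 0, 0, -0.038, 0, 0, 0, 0, 0, -0.048, 0, 0, 0, 0, 0, -0.058, 0, 0, 0, 0, 0, -0.064, 0, 0, 0, 0, 0, -0.064, 0, 0, 0])

```text
time: 55.4
ee_pos: [0.5907, -0.2603, 0.0638]
eef_rot: [-0.44, 0.554, -0.554, 0.439]
ft_force: [-0.4, -0.3, -0.5]
width: 0.0005
```

Request:
arm_command(deltas=[0, -0.04, 0, 0, 0, 0, 0, -0.09, 0, 0, 0, 0, 0, -0.09, 0, 0, 0, 0])

```text
time: 55.78
ee_pos: [0.5937, -0.2606, 0.1582]
eef_rot: [0.438, -0.552, 0.556, -0.441]
ft_force: [0.1, -0.1, -0.6]
width: 0.0004
```

Run:
```python
from go import *
st(); go(.4023,-.3166,.175,-1.805)
p=r.camera('scene'); save(p['image'],'k5',(60,190,135,265),5)
```

```text
t 55.77 pos [ 0.5937 -0.2606  0.1802] jaw yaw -1.8 yaxis [ 0.007 -0.002 -1.   ] F [ 0.1 -0.1 -0.6] w 0.0004 j [ 0.82  0.48 -0.66  1.43  0.3   1.32 -1.65]
shift mm [  98.1    4.1 -173.7] rot deg [-0.4  0.3  0.1]
```

View pics/k5.png

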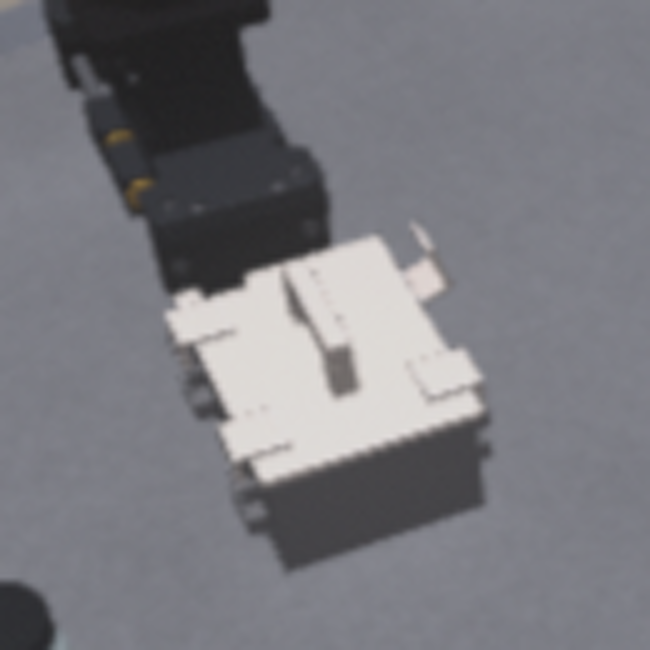

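Far left is shut. Near right is the last.

Request:
arm_command(deltas=[0.02, 0, -0.04, 0, 0, 0, 0.045, 0, -0.085, 0, 0, 0, 0.07, 0, -0.13, 0, 0, 0, 0.098, 0, -0.174, 0, 0, 0, 0.098, 0.01, -0.176, 0, 0, 0, 0.098, 0.04, -0.176, 0, 0, 0, 0.098, 0.07, -0.176, 0, 0, 0, 0.098, 0.085, -0.176, 0, 0, 0])

```text
time: 56.82
ee_pos: [0.397, -0.3143, 0.0665]
eef_rot: [-0.44, 0.555, -0.553, 0.44]
ft_force: [-0.5, -0.2, -0.2]
width: 0.0007
```

```bash
python3 go.py .4023 -.3166 .085 -1.805
```

```text
t 56.83 pos [ 0.397  -0.3143  0.0885] jaw yaw -1.799 yaxis [-0.002  0.003 -1.   ] F [-0.5 -0.2 -0.2] w 0.0007 j [ 1.16  0.26 -0.64  1.9   0.18  1.05 -1.36]
shift mm [1.  3.5 5.7] rot deg [ 0.1  0.3 -0.1]
```

Request:
arm_command(deltas=[0.001, 0.003, 0.008, 0, 0, 0, 0.001, 0.003, 0.02, 0, 0, 0, 0.001, 0.003, 0.03, 0, 0, 0, 0.001, 0.003, 0.038, 0, 0, 0, 0.001, 0.003, 0.048, 0, 0, 0, 0.001, 0.003, 0.058, 0, 0, 0, 0.001, 0.003, 0.068, 0, 0, 0, 0.001, 0.003, 0.068, 0, 0, 0])

```text
time: 57.82
ee_pos: [0.4643, -0.3318, 0.0657]
eef_rot: [-0.439, 0.554, -0.554, 0.44]
ft_force: [0.1, -0.5, -0.7]
width: 0.0007
```

Request:
arm_command(deltas=[0, -0.04, -0.01, 0, 0, 0, 0, -0.09, -0.03, 0, 0, 0, 0, -0.13, -0.06, 0, 0, 0, -0.05, -0.13, -0.1, 0, 0, 0, -0.1, -0.13, -0.1, 0, 0, 0, -0.1, -0.13, -0.1, 0, 0, 0])

```text
time: 58.58
ee_pos: [0.3894, -0.2089, 0.1963]
eef_rot: [0.441, -0.552, 0.553, -0.44]
ft_force: [0.4, -0.6, -0.7]
width: 0.0005
```

Run:
```python
from go import *
from wire import *
st()
p=r.camera('scene'); q=[.5287,-.2953,0,-.2338]
save(p['image'],'k6',(60,190,135,265),5)
t=r.camera('top'); save(t['image'],'k6t',None,1.5)
```

```text
t 58.58 pos [ 0.3894 -0.2089  0.2183] jaw yaw -1.795 yaxis [ 0.    -0.002 -1.   ] F [ 0.4 -0.6 -0.7] w 0.0005 j [ 1.16 -0.05 -0.74  1.89 -0.03  1.29 -1.36]
```

View pics/k6.png

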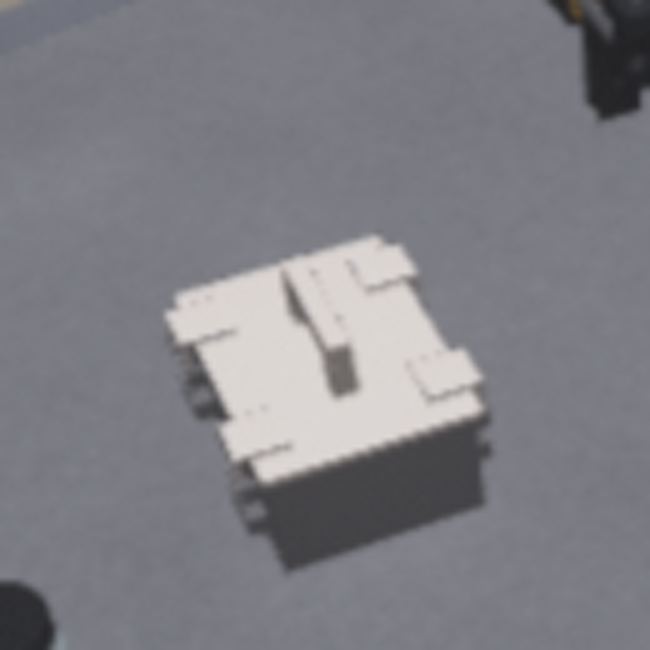

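View pics/k6t.png

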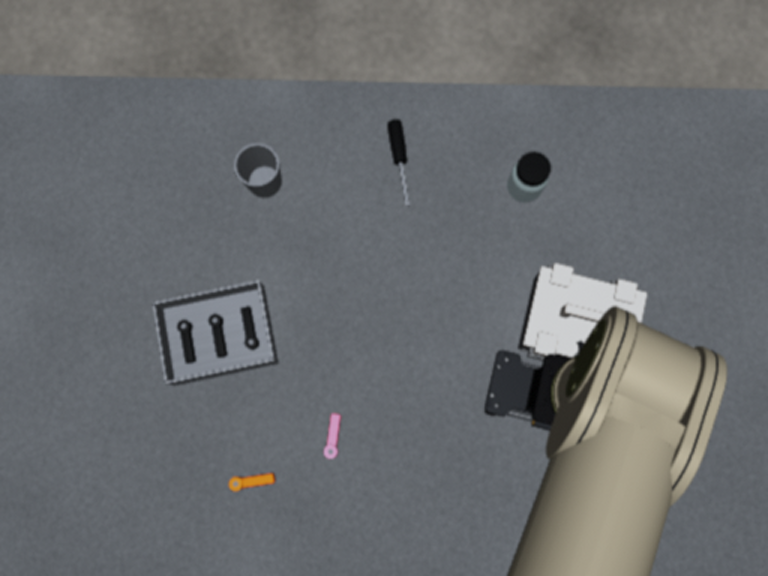

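All four clips are shut, the lid is flat, and three levers are in the pan. The bystanders are where they were and the arm is clear. Handing in.

```bash
python3 -c "
from bench import r
print(r.close_job()); s=r.read_state(); print(s['time'],s['ft_force'])"
```

```text
the job is handed in; nothing more can be done
None
the job is handed in; nothing more can be done
```

I put all three couplings in the case and all three levers in the pan. Then I seated the lid and shut the clips in the order near left, far right, far left, near right. I handed the job in at about 58.6 s of the 208 s allowed.

**Last checks:**
- **Clips:** the scene view shows all four tongues flat on the lid.
- **Lid:** its outline lay within about 1–2 px of its seated position after release, and it had not shifted by the last picture. When it was set down, the arm put it at 0.070 above the case's underside, within about 1 mm sideways of the measured case position.
- **Spares:** the last top view shows the three levers in the pan. The couplings were last seen upright in the case before the lid went on.
- **Bystanders and arm:** by eye the cup, jar and screwdriver have not moved. The arm ended clear of everything.

**What went wrong or disagreed:**
- **Tool height:** the reported tool height was about 22 mm lower than the real fingertips, so my first grasp closed on air above a coupling hub. I found the offset by touching the bench with the shut fingers, which reached about 80 N at the wrist (limit 120 N). I corrected every later move for it.
- **Far-right clip:** it was only partly over after the first push, so I pushed about 14 mm further, and it snapped shut.

I saw no knocked part and no grip slip during the run.

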